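Lay out a camera kit on its silhouette pads

ROBOT

A 7-joint arm with a two-finger parallel gripper is mounted at the origin on the work surface. World frame = base frame: x ahead of the robot, y to its left, z up, the work surface at z = 0. Lengths are in mm, angles in rad, forces in N, time in s.
With the tool pointing down it reaches from about 400 to 875 mm from the base axis. Payload 4.4 kg.
Tool frame: the origin (TCP) lies at the very end of the fingers, on their centre line; the grasp point (between the pads) lies 19 mm behind it; y points along the fingers, z is the direction in which the jaws open and shut, and the axes are right-handed (so a half turn about y gives the same grasp; the last joint's range is limited). The gripper opens to 85 mm and grips with 20 to 120 N. Pads are 22 mm wide; open, the fingers measure 114 mm over their backs; the gripper's body (76 mm by 85 mm) begins 54 mm behind the grasp point. The pads swing forward as they close: fully open they stand 13 mm farther back than shut.
Start: joints at [1.044, 0.628, 0.038, 1.517, -0.027, 0.996, -0.02], TCP at [289.06, -582.204, 231.313] pointing down, gripper open.
Joint ranges: [-3.06, 3.06], [-0.37, 2.12], [-1.25, 1.32], [0.18, 2.47], [-1.1, 4.24], [0.23, 1.98], [-2.94, 2.94]. Speed limits (rad/s): [2.57, 2.57, 3.14, 3.14, 3.14, 3.14, 3.14].

INTERFACE

Orientations are given as [roll, pitch, yaw] about the fixed x, y, z axes, in that order (R = Rz(yaw) Ry(pitch) Rx(roll)).
In Python, from cell import read_state, get_image, finish_job gives the robot as it stands. The module is installed in compiled form; this text tells all that it offers.
- The arm moves only by the tool servo_tool, never from a script. Its argument "increments" is a list of rows, each an object of numbers: "dx", "dy", "dz": the shift along the world's x, y, z in cm; "ax", "ay", "az": the turn, a rotation vector about the world's x, y, z in rad; "claw": the closure, from -1 (fully open) to 1 (shut). A call has 1 to 8 rows; each row is the pose to reach, as a shift and turn from the pose commanded when the call began; what a row does not reach only later rows make up. A row lasts 1/12 s, in which the tool goes at most 41.7 mm and 7.16 degrees, less where a joint would pass 70% of its speed; a pose out of reach is approached as far as the arm can. A call with a gripper value outside its range is refused whole. The fingers move at their own pace and stop on an object; the grip force is fixed at half the most. Time passes only in rows, so rows that repeat a pose let the fingers close. It gives the time, the measured TCP pose, the force and the opening at its end, in the units of the state.
- read_state(): the state, without advancing time (a new reading comes with each control period).
- get_image(name): name is "scene" or "side" or "wrist"; returns a dict with "color" (400x640x3 uint8, red, green, blue), "fov_y" (degrees; the focal length in pixels is half the picture's height over the tangent of half this angle, whatever the lens; pixels are square), "cx", "cy" (the principal point, pixels), "R" (3x3) and "t" (3): a world point X has camera coordinates R X + t. Camera axes: x right, y down, z forward; pixel columns grow to the right and rows downward; lengths in mm; the calibration is good to about 2 mm. The wrist camera is an equidistant fisheye: a pixel r from the principal point sees the ray r / f radians off the axis. A picture is of the moment at which its call begins. There is no depth.
- finish_job(): hands the job in, once; it reports no verdict.
The state is a dict: "clock": time; "qpos": joint angles; "qd": joint speeds; "tau": joint torques, N m; "eef_pos": TCP position; "tool_rot": TCP orientation; "force": force on the tool from outside, world axes, zero at the start; "torque": the same for the moment, N m; "width": finger opening in mm.
Only numpy, scipy, OpenCV 4.12 (cv2) and the standard library are available. Lean on these libraries where they do the work, as an engineer would, in place of code of your own. Each camera call takes 0.05 s, during which the arm holds its last target.

TASK

Lay out the kit for one camera: set the lens, the circuit board, the battery and the heat sink each down flat on the grey foam pad whose silhouette matches it, centred on the silhouette, and (all but the round lens) squared up with it; either end of a part may lead. Keep the lens standing with its glass up, let go of everything, and leave the squeeze bottle and the label roll standing where they are.

Things in the scene. Friction and masses are not known exactly. Their poses are not given: they have to be found in the camera images.
- lens: Black camera lens, a plain upright cylinder 48 mm in diameter, 55 mm tall, dark blue glass on top, about 140 g. Origin: centre of its underside; z up.
- board: Blue circuit board, 80 (its x) x 36 (its y) mm, 14 mm high over all: a 4 mm board with a black pin header 70 mm long along each long edge, the headers' outer faces flush with the board's edges (36 mm apart), so it can be gripped across its y. About 50 g. Origin: centre of its underside; z up.
- battery: Yellow battery block with black ends, 66 (its x) x 38 (its y) x 24 (high) mm, about 130 g. Origin: centre of its underside; z up.
- heatsink: Copper-coloured finned heat sink, 40 x 40 mm square, 24 mm high, solid enough to be gripped across either its x or its y, about 120 g. Origin: centre of its underside; fins run along its x; z up.
- pad_lens: Fixed grey foam pad, 100 (its x) x 70 (its y) mm, top face 10 mm above the table, with a flat inlaid black disc, 54 mm in diameter, centred on it. Origin: centre of its underside, on the table; x along its long side, z up.
- pad_board: Fixed grey foam pad, 100 (its x) x 70 (its y) mm, top face 10 mm above the table, with a flat inlaid blue rectangle, 86 (along x) x 42 (along y) mm, centred on it. Origin: centre of its underside, on the table; x along its long side, z up.
- pad_battery: Fixed grey foam pad, 100 (its x) x 70 (its y) mm, top face 10 mm above the table, with a flat inlaid yellow rectangle, 72 (along x) x 44 (along y) mm, centred on it. Origin: centre of its underside, on the table; x along its long side, z up.
- pad_heatsink: Fixed grey foam pad, 100 (its x) x 70 (its y) mm, top face 10 mm above the table, with a flat inlaid copper-coloured square, 46 x 46 mm, sides along the pad's x and y, centred on it. Origin: centre of its underside, on the table; x along its long side, z up.
- bottle: Bystander: loose white squeeze bottle, 44 mm in diameter, with a blue cap and thin white nozzle, 104 mm tall in all. Origin: centre of its underside.
- roll: Bystander: loose roll of blank white labels standing on end, 60 mm in diameter, 60 mm tall. Origin: centre of its underside.
Mind the look-alikes: they are no part of the job. Several things look just like the board: the one meant starts farthest to the robot's right. Several things have the shape of the battery; the one meant has the colours described above.

How it is judged:
By the outcome, as a careful person would: the job done as asked, in the order asked, and still so for the second after the job is handed in, with the robot touching nothing.
It also fails if it takes over 115 s, if anything falls off the work surface, if the arm or the gripper's body presses on something with over 40 N, if the wrist force passes 120 N, or if a joint passes its speed limit or range.

## Working session

There is one attempt and no reset: what is moved stays moved. The work goes in short steps, Python scripts to look and compute and a tool call to move; the robot and the scene stay as the last step left them, time stands still between calls to the robot, and variables do not carry over. Pictures are saved under pics/ and viewed, and the job is handed in when it is done.

Besides the shell and the picture viewer there is one more tool, called after ">>>" by a JSON object that holds its "fn" and its "kwargs", one argument or row to a line. servo_tool: Moves the arm, as the interface text tells. Its arguments: {"type":"object","properties":{"increments":{"type":"array","items":{"type":"object","properties":{"dx":{"type":"number"},"dy":{"type":"number"},"dz":{"type":"number"},"ax":{"type":"number"},"ay":{"type":"number"},"az":{"type":"number"},"claw":{"type":"number"}}}}},"required":["increments"]}

```bash
mkdir -p pics; ls; python3 - <<'E'
from cell import read_state,get_image
import cv2,pickle
for n in ["scene","side","wrist"]:
    im=get_image(n); pickle.dump(im,open(f"pics/{n}0.pkl","wb"))
    cv2.imwrite(f"pics/{n}0.png",im["color"][:,:,::-1])
    print(n,im["fov_y"],im["cx"],im["cy"],im["R"],im["t"])
s=read_state();print(s)
E
```

```text
pics
scene 45.07980546577006 326.452479276457 205.11020129180298 [[-0.696286    0.71772389  0.0076307 ]
 [ 0.48996563  0.48304592 -0.72567233]
 [-0.52451834 -0.5015367  -0.68799815]] [ 328.0215727  -255.32728889 1624.3500798 ]
side 43.506398381846516 312.23906966144807 197.36802035879924 [[ 0.99899265 -0.04386505  0.00946233]
 [-0.01328802 -0.4905759  -0.87129714]
 [ 0.04286148  0.87029371 -0.4906646 ]] [-495.89883811   59.86091477 1345.95838722]
wrist 65.70646984690485 317.0842266163436 201.27007521349464 [[ 0.44537048 -0.8953428  -0.00253056]
 [-0.85670754 -0.42697007  0.28939375]
 [-0.26018708 -0.12671948 -0.9572068 ]] [-648.50590043  -38.68209562  380.40533356]
{'clock': 0.15, 'qpos': array([ 1.04422698,  0.62913403,  0.03845183,  1.5181023 , -0.02696646,
        0.99631137, -0.02001097]), 'qd': array([ 0.00148287, -0.00271017, -0.00075725, -0.00294835, -0.00053947,
        0.0017178 ,  0.00172466]), 'tau': array([ 1.24787886e-03, -5.63806665e+01,  1.22749787e+00, -1.93649644e+01,
        1.10442829e-02,  7.43734912e-03,  4.40609256e-05]), 'eef_pos': array([ 288.82959252, -581.79105582,  230.61169553]), 'tool_rot': array([-1.57223294e+00, -3.61933928e-05, -2.68081797e+00]), 'force': array([ 0.0013593 ,  0.19027534, -0.15161414]), 'torque': array([ 0.01227632,  0.02490661, -0.02105399]), 'width': 85.50580980430486}
```

View pics/scene0.png

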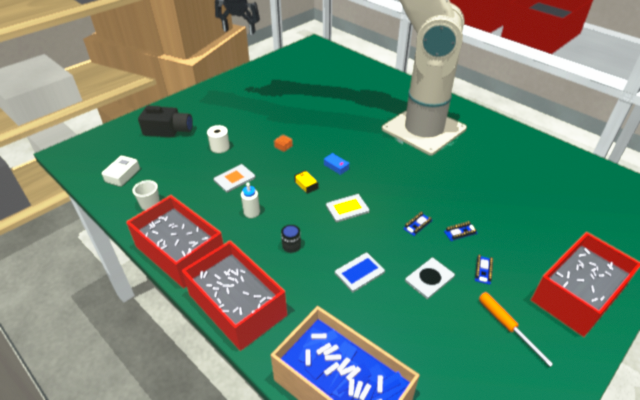

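View pics/side0.png

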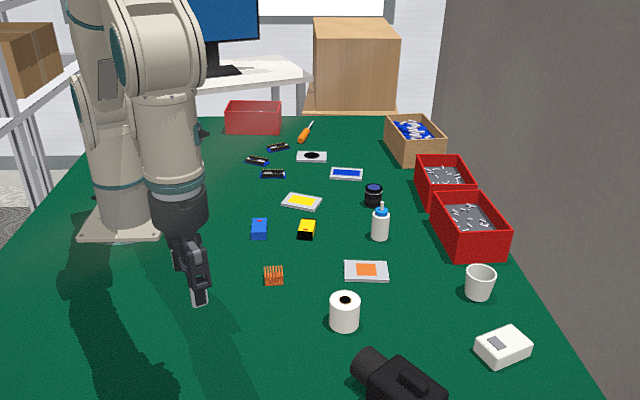

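View pics/wrist0.png

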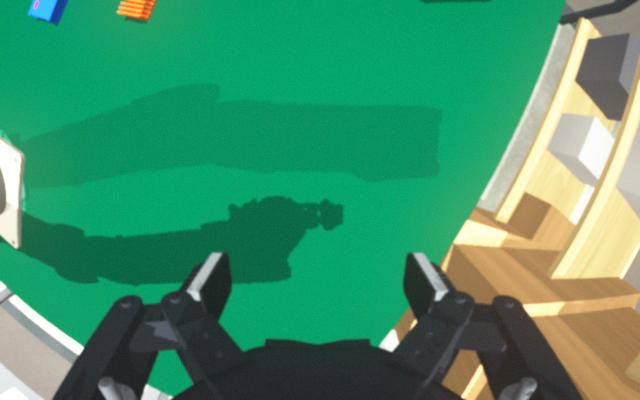

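```bash
cat > h.py <<'E'
import numpy as np,cv2,pickle
def f(im): return 200/np.tan(np.radians(im["fov_y"])/2)
def cast(im,px,z,fish=False):
    px=np.atleast_2d(np.asarray(px,float)); F=f(im)
    d=(px-[im["cx"],im["cy"]])/F
    if fish:
        r=np.linalg.norm(d,axis=1,keepdims=True)+1e-9
        v=np.hstack([d/r*np.sin(r),np.cos(r)])
    else: v=np.hstack([d,np.ones((len(d),1))])
    R=np.array(im["R"]);t=np.array(im["t"]);C=-R.T@t
    w=v@R
    return C+w*((z-C[2])/w[:,2])[:,None]
def proj(im,X,fish=False):
    X=np.atleast_2d(np.asarray(X,float));c=X@np.array(im["R"]).T+np.array(im["t"]);F=f(im)
    if fish:
        r=np.linalg.norm(c[:,:2],axis=1,keepdims=True);th=np.arctan2(r,c[:,2:])
        return c[:,:2]/r*th*F+[im["cx"],im["cy"]]
    return c[:,:2]/c[:,2:]*F+[im["cx"],im["cy"]]
E
python3 - <<'E'
from h import *
for n,l in [("scene",{"lens":(290,230),"b1":(417,224),"b2":(460,232),"b3":(484,269),"bat":(306,182),"blue":(337,163),"hs":(283,143),"pl":(430,277),"pb":(360,271),"pbat":(348,207),"phs":(235,177),"bottle":(251,212),"roll":(218,148)}),
 ("side",{"lens":(373,205),"b":(273,174),"b'":(257,160),"b''":(278,147),"bat":(306,232),"blue":(259,230),"hs":(273,280),"pl":(311,157),"pb":(347,174),"pbat":(301,202),"phs":(366,271),"bottle":(380,238),"roll":(344,330)})]:
    im=pickle.load(open(f"pics/{n}0.pkl","rb"))
    for k,p in l.items(): print(n,k,cast(im,p,10).round()[0,:2])
    c=im["color"][:,:,::-1]
    if n=="scene":
        a=cv2.resize(c[200:300,380:510],None,fx=6,fy=6,interpolation=cv2.INTER_CUBIC)
    else:
        a=cv2.resize(c[135:190,235:335],None,fx=8,fy=8,interpolation=cv2.INTER_CUBIC)
    cv2.imwrite(f"pics/crop_{n}.png",a)
E
```

```text
scene lens [640.  30.]
scene b1 [387. 255.]
scene b2 [332. 354.]
scene b3 [397. 464.]
scene bat [476. -79.]
scene blue [347. -75.]
scene hs [ 394. -269.]
scene pl [510. 384.]
scene pb [614. 252.]
scene pbat [468.  80.]
scene phs [ 607. -244.]
scene bottle [668. -95.]
scene roll [ 557. -395.]
side lens [669.  42.]
side b [384. 243.]
side b' [329. 347.]
side b'' [396. 452.]
side bat [476. -89.]
side blue [356. -77.]
side hs [ 397. -281.]
side pl [508. 367.]
side pb [616. 237.]
side pbat [467.  65.]
side phs [ 608. -255.]
side bottle [ 662. -122.]
side roll [ 539. -440.]
```

View pics/crop_scene.png

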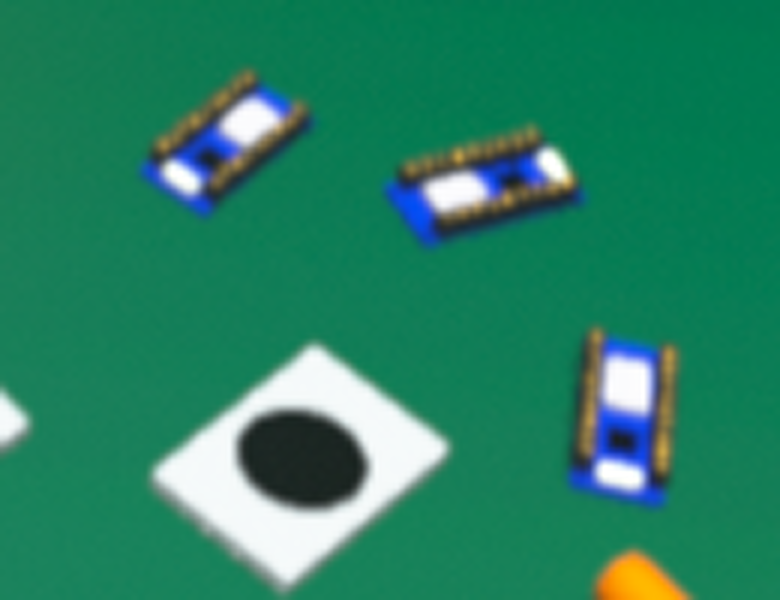

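View pics/crop_side.png

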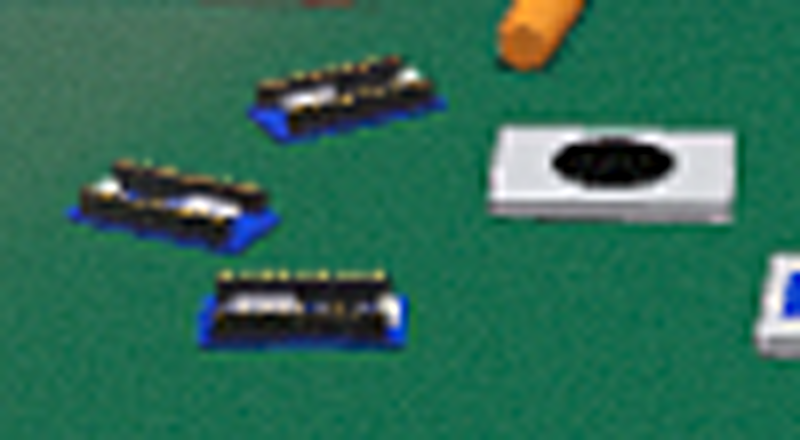

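```bash
python3 - <<'E'
from h import *
for n in ["scene","side"]:
    im=pickle.load(open(f"pics/{n}0.pkl","rb"));c=im["color"]
    hsv=cv2.cvtColor(c,cv2.COLOR_RGB2HSV);H,S,V=[hsv[...,i].astype(int) for i in range(3)]
    green=((H>60)&(H<90)&(S>120))
    m=(~green).astype(np.uint8)
    k,lab,st,cen=cv2.connectedComponentsWithStats(m,connectivity=4)
    for i in range(1,k):
        if 40<st[i,4]<2500 and st[i,1]>60:
            w=cast(im,cen[i],10)[0]
            cn=cv2.findContours((lab==i).astype(np.uint8),0,1)[0][0]
            z=10
            r=cv2.minAreaRect(cast(im,cn[:,0,:],10)[:,:2].astype(np.float32))
            print(n,cen[i].round(1),st[i,4],w[:2].round(),"rect",np.round(r[0]),np.round(r[1]),round(r[2],1))
im=pickle.load(open("pics/wrist0.pkl","rb"));print(-np.array(im["R"]).T@np.array(im["t"]))
E
```

```text
scene [218.  138.5] 563 [ 526. -436.] rect [ 526. -439.] [163.  70.] 57.5
scene [282.9 142.6] 261 [ 393. -270.] rect [ 393. -271.] [74. 73.] 4.1
scene [336.  163.3] 385 [351. -76.] rect [350. -77.] [67. 95.] 1.0
scene [120.3 170.3] 826 [ 828. -512.] rect [ 826. -514.] [129. 101.] 23.7
scene [241. 188.] 1259 [ 626. -193.] rect [ 621. -179.] [227. 111.] 81.0
scene [305.6 181.2] 376 [474. -82.] rect [473. -83.] [90. 61.] 79.4
scene [347.1 207.3] 833 [471.  79.] rect [470.  78.] [ 85. 109.] 67.2
scene [416.7 223.5] 378 [386. 253.] rect [384. 253.] [91. 45.] 0.3
scene [460.  230.8] 426 [328. 351.] rect [328. 351.] [50. 88.] 64.5
scene [290.7 238.2] 452 [659.  53.] rect [657.  51.] [92. 49.] 48.0
scene [359.1 271.5] 1142 [617. 251.] rect [615. 251.] [ 79. 108.] 80.7
scene [483.7 269.6] 446 [399. 464.] rect [397. 463.] [90. 39.] 25.5
scene [429.4 277.4] 1169 [512. 384.] rect [510. 383.] [ 77. 111.] 85.7
scene [507.7 321.3] 923 [491. 580.] rect [496. 596.] [210.  38.] 74.2
scene [625.9 375.6] 1459 [438. 815.] rect [417. 824.] [215.  56.] 0.1
side [304.1 133.5] 158 [491. 575.] rect [495. 602.
[... 266 characters left out ...]
. 243.] [ 94. 103.] 80.4
side [272.2 173.6] 256 [382. 246.] rect [381. 251.] [70. 82.] 88.6
side [377.2 212.7] 989 [674.   0.] rect [676.  19.] [312.  62.] 86.9
side [301.4 201.3] 594 [468.  69.] rect [468.  71.] [ 90. 108.] 67.2
side [258.4 228.4] 383 [354. -69.] rect [354. -67.] [ 43. 110.] 1.3
side [306.2 228.3] 349 [478. -72.] rect [477. -72.] [103.  45.] 81.2
side [365.7 270.8] 1022 [ 607. -254.] rect [ 607. -253.] [ 85. 102.] 85.8
side [273.2 275.3] 397 [ 397. -264.] rect [ 397. -262.] [44. 75.] 4.7
side [344. 311.] 1257 [ 545. -386.] rect [ 545. -382.] [133.  66.] 82.7
side [502.5 346.6] 1908 [ 835. -493.] rect [ 836. -491.] [121.  82.] 22.9
[ 354.66269745 -548.94641762  373.67984537]
```

>>> {"fn": "servo_tool", "kwargs": {
  "increments": [
    {"dx": 1.7, "dy": 3.5, "dz": 1, "az": -0.11},
    {"dx": 3.4, "dy": 7, "dz": 2, "az": -0.22},
    {"dx": 5.1, "dy": 10.5, "dz": 3, "az": -0.34},
    {"dx": 6.8, "dy": 14, "dz": 4, "az": -0.46},
    {"dx": 8.5, "dy": 17.5, "dz": 5, "az": -0.46},
    {"dx": 10.2, "dy": 21, "dz": 6, "az": -0.46},
    {"dx": 11.9, "dy": 24.5, "dz": 7, "az": -0.46},
    {"dx": 13.6, "dy": 28, "dz": 8, "az": -0.46}
  ]
}}

```text
invalid input at $.increments[0]: expected keys dx, dy, dz, ax, ay, az, claw
```

>>> {"fn": "servo_tool", "kwargs": {
  "increments": [
    {"dx": 1.9, "dy": 3.2, "dz": 0.5},
    {"dx": 3.8, "dy": 6.4, "dz": 1},
    {"dx": 5.7, "dy": 9.6, "dz": 1.5},
    {"dx": 7.6, "dy": 12.8, "dz": 2},
    {"dx": 9.5, "dy": 16, "dz": 2},
    {"dx": 9.5, "dy": 19, "dz": 2},
    {"dx": 9.5, "dy": 19, "dz": 2},
    {"dx": 9.5, "dy": 19, "dz": 2}
  ]
}}

```text
invalid input at $.increments[0]: expected keys dx, dy, dz, ax, ay, az, claw
```

```bash
cat > snap.py <<'E'
import sys
from cell import read_state,get_image
import cv2,pickle
n,k=sys.argv[1:3]
im=get_image(n); pickle.dump(im,open(f"pics/{k}.pkl","wb"))
cv2.imwrite(f"pics/{k}.png",im["color"][:,:,::-1])
s=read_state();print(s["clock"],s["eef_pos"].round(1),s["tool_rot"].round(4),s["width"].round(1),s["force"].round(1))
E
python3 snap.py wrist w1
```

```text
Traceback (most recent call last):
  File "snap.py", line 7, in <module>
    s=read_state();print(s["clock"],s["eef_pos"].round(1),s["tool_rot"].round(4),s["width"].round(1),s["force"].round(1))
                                                                                 ^^^^^^^^^^^^^^^^
AttributeError: 'float' object has no attribute 'round'
```

View pics/w1.png

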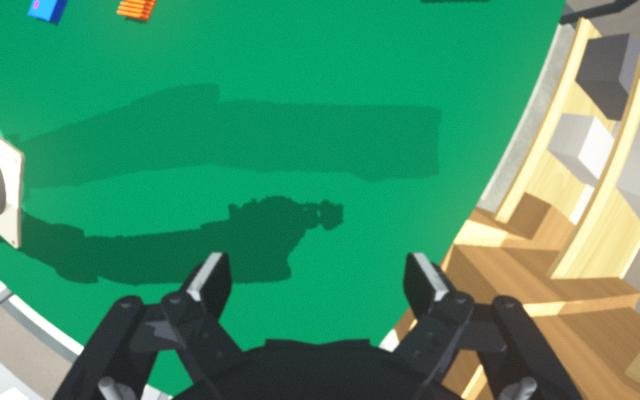

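All keys are required in every row.

>>> {"fn": "servo_tool", "kwargs": {
  "increments": [
    {"dx": 1.7, "dy": 3.5, "dz": 1, "ax": 0, "ay": 0, "az": -0.11, "claw": -1},
    {"dx": 3.4, "dy": 7, "dz": 2, "ax": 0, "ay": 0, "az": -0.22, "claw": -1},
    {"dx": 5.1, "dy": 10.5, "dz": 3, "ax": 0, "ay": 0, "az": -0.34, "claw": -1},
    {"dx": 6.8, "dy": 14, "dz": 4, "ax": 0, "ay": 0, "az": -0.46, "claw": -1},
    {"dx": 8.5, "dy": 17.5, "dz": 5, "ax": 0, "ay": 0, "az": -0.46, "claw": -1},
    {"dx": 10.2, "dy": 21, "dz": 6, "ax": 0, "ay": 0, "az": -0.46, "claw": -1},
    {"dx": 11.9, "dy": 24.5, "dz": 7, "ax": 0, "ay": 0, "az": -0.46, "claw": -1},
    {"dx": 13.6, "dy": 28, "dz": 8, "ax": 0, "ay": 0, "az": -0.46, "claw": -1}
  ]
}}

```text
clock: 0.87
eef_pos: [425.5, -300.3, 311.8]
tool_rot: [-1.571, 0.0, -3.141]
force: [0.4, -0.1, -0.2]
width: 85.5
```

>>> {"fn": "servo_tool", "kwargs": {
  "increments": [
    {"dx": 1.9, "dy": 3.2, "dz": 0.5, "ax": 0, "ay": 0, "az": 0, "claw": -1},
    {"dx": 3.8, "dy": 6.4, "dz": 1, "ax": 0, "ay": 0, "az": 0, "claw": -1},
    {"dx": 5.7, "dy": 9.6, "dz": 1.5, "ax": 0, "ay": 0, "az": 0, "claw": -1},
    {"dx": 7.6, "dy": 12.8, "dz": 2, "ax": 0, "ay": 0, "az": 0, "claw": -1},
    {"dx": 9.5, "dy": 16, "dz": 2, "ax": 0, "ay": 0, "az": 0, "claw": -1},
    {"dx": 9.5, "dy": 19, "dz": 2, "ax": 0, "ay": 0, "az": 0, "claw": -1},
    {"dx": 9.5, "dy": 22, "dz": 2, "ax": 0, "ay": 0, "az": 0, "claw": -1},
    {"dx": 9.5, "dy": 25, "dz": 2, "ax": 0, "ay": 0, "az": 0, "claw": -1}
  ]
}}

```text
clock: 1.53
eef_pos: [519.9, -50.5, 331.1]
tool_rot: [-1.571, -0.0, -3.14]
force: [1.0, 0.0, 1.0]
width: 85.3
```

```bash
sed -i 's/s\["width"\].round(1)/round(s["width"],1)/' snap.py
python3 snap.py wrist w1
```

```text
1.5833 [520.  -42.5 331.1] [-1.5767e+00 -7.0000e-04 -3.1318e+00] 85.1 [-0.8  6.1  1.1]
```

View pics/w1.png

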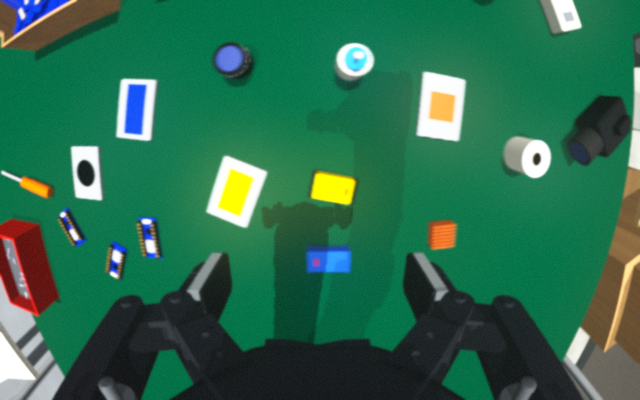

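>>> {"fn": "servo_tool", "kwargs": {
  "increments": [
    {"dx": 0, "dy": 0, "dz": 0, "ax": 0, "ay": 0, "az": 0, "claw": -1},
    {"dx": 0, "dy": 0, "dz": 0, "ax": 0, "ay": 0, "az": 0, "claw": -1},
    {"dx": 0, "dy": 0, "dz": 0, "ax": 0, "ay": 0, "az": 0, "claw": -1},
    {"dx": 0, "dy": 0, "dz": 0, "ax": 0, "ay": 0, "az": 0, "claw": -1}
  ]
}}

```text
clock: 1.92
eef_pos: [519.9, -53.8, 331.3]
tool_rot: [-1.57, -0.0, 3.14]
force: [-0.1, -0.6, -0.3]
width: 85.9
```

```bash
python3 snap.py wrist w2; cat > meas.py <<'E'
import sys
from h import *
im=pickle.load(open(f"pics/{sys.argv[1]}.pkl","rb"));c=im["color"]
hsv=cv2.cvtColor(c,cv2.COLOR_RGB2HSV);H,S,V=[hsv[...,i].astype(int) for i in range(3)]
def rep(name,m,z,amin=60,amax=6000):
    k,lab,st,cen=cv2.connectedComponentsWithStats(m.astype(np.uint8),connectivity=8)
    for i in range(1,k):
        if amin<st[i,4]<amax:
            cn=cv2.findContours((lab==i).astype(np.uint8),0,1)[0][0][:,0,:]
            w=cast(im,cn,z,True)[:,:2].astype(np.float32)
            r=cv2.minAreaRect(w);a=r[2] if r[1][0]>r[1][1] else r[2]-90
            print(name,cen[i].round(),st[i,4],"c",np.round(r[0],1),"size",np.round(sorted(r[1]),1),"long",round(a,1))
rep("white/grey",(S<50)&(V>150),10,300)
rep("blue",(H>100)&(H<130)&(S>120)&(V>90),10)
rep("yellow",(H>20)&(H<36)&(S>120)&(V>120),10)
rep("orange",(H>3)&(H<20)&(S>110)&(V>120),10)
rep("black",(V<60),10,60,1500)
E
python3 meas.py w2
```

```text
1.9667 [519.9 -53.7 331.3] [-1.5702e+00 -1.0000e-04  3.1400e+00] 85.4 [ 0.6 -0.4 -0.3]
white/grey [565.  14.] 652 c [ 826.3 -528.4] size [63.3 71. ] long -67.2
white/grey [353.  61.] 459 c [ 671.3 -108.3] size [50.6 51.4] long -0.1
white/grey [635. 123.] 783 c [ 656.3 -795.2] size [ 62.  248.7] long 7.8
white/grey [440. 106.] 1967 c [ 607.4 -246.5] size [ 73.1 102.8] long -4.4
white/grey [136. 109.] 1059 c [612.8 250.7] size [ 73.3 101.6] long -9.5
white/grey [530. 154.] 1112 c [ 540.7 -430.5] size [ 69.4 113.1] long 73.8
white/grey [ 86. 173.] 1029 c [507.7 383.6] size [ 74.6 102.1] long -5.0
white/grey [236. 190.] 1580 c [467.7  77.2] size [ 72.5 103.2] long -22.6
white/grey [ 14. 319.] 1022 c [ 35.9 932.4] size [174.5 299.4] long -40.9
white/grey [580. 358.] 727 c [ -219.5 -1027.2] size [102.1 788.2] long 42.6
white/grey [ 13. 373.] 1498 c [-474.9 1384.2] size [ 211.8 1008.6] long -44.4
white/grey [ 49. 385.] 585 c [-321.1 1005.8] size [ 72.3 630.2] long -50.5
blue [32. 11.] 916 c [869.5 581. ] size [ 83.9 303.9] long 70.4
blue [228.  59.] 572 c [677.9  80.9] size [41.2 41.9] long
[... 559 characters left out ...]
569.6] size [12.3 90.9] long 72.9
orange [32. 27.] 214 c [836.6 543.2] size [ 44.1 292.1] long 86.7
orange [441. 106.] 647 c [ 607.5 -247.1] size [42.3 42.3] long 85.7
orange [632. 182.] 327 c [ 499.3 -824.2] size [73.6 77. ] long 89.6
orange [ 36. 187.] 218 c [485.6 564.3] size [ 31.1 118.3] long 74.6
orange [442. 234.] 683 c [ 393.4 -268. ] size [50.5 52.9] long 5.4
orange [623. 273.] 1476 c [ 181.4 -958.8] size [151.  536.6] long 30.5
black [238.  65.] 347 c [673.9  73.1] size [49.3 65.8] long 62.3
black [ 85. 174.] 297 c [507.7 384. ] size [41.6 45.7] long -12.3
black [ 75. 225.] 91 c [401.6 445.8] size [10.6 61.8] long 27.8
black [157. 239.] 98 c [380.  235.3] size [ 6.9 65.6] long -0.9
```

```bash
python3 - <<'E'
from h import *
im=pickle.load(open("pics/w2.pkl","rb"));c=im["color"]
hsv=cv2.cvtColor(c,cv2.COLOR_RGB2HSV);H,S,V=[hsv[...,i].astype(int) for i in range(3)]
def rep(n,m,seed,zs):
    k,lab,st,cen=cv2.connectedComponentsWithStats(m.astype(np.uint8),connectivity=8)
    i=lab[seed[1],seed[0]];cn=cv2.findContours((lab==i).astype(np.uint8),0,1)[0][0][:,0,:]
    for z in zs:
        r=cv2.minAreaRect(cast(im,cn,z,True)[:,:2].astype(np.float32));a=r[2] if r[1][0]>r[1][1] else r[2]-90
        print(n,z,st[i,4],np.round(r[0],1),np.round(sorted(r[1]),1),round(a,1))
green=((H>55)&(H<95)&(S>120))
rep("lens",(H>100)&(H<130)&(S>100)&(V>80),(228,59),[55])
rep("battery top",(H>20)&(H<36)&(S>120)&(V>120),(332,188),[24])
rep("hs",(H>3)&(H<20)&(S>110)&(V>90),(442,234),[24,12])
rep("board",~green,(148,225),[0,4,14])
rep("bottle",~green,(353,61),[0,50])
rep("roll",~green,(520,154),[60])
E
```

```text
lens 55 594 [669.8  67.9] [37.4 39. ] 0.2
battery top 24 1104 [478.4 -77.1] [43.9 60.7] 79.2
hs 24 698 [ 399.5 -261.5] [49.2 51.5] 5.4
hs 12 698 [ 394.3 -267. ] [50.5 52.8] 5.4
board 0 796 [378.3 261.1] [46.7 85.5] -1.9
board 4 796 [380.1 258.5] [46.3 84.8] -1.9
board 14 796 [384.6 251.8] [45.4 83. ] -1.9
bottle 0 113 [ 676.4 -112.6] [13.5 23.5] -27.8
bottle 50 113 [ 667.7 -106.4] [12.1 21. ] -27.8
roll 60 1610 [ 541.9 -389. ] [ 64.6 106.4] 87.2
```

>>> {"fn": "servo_tool", "kwargs": {
  "increments": [
    {"dx": 2.5, "dy": 2, "dz": -2.5, "ax": 0, "ay": 0, "az": 0, "claw": -1},
    {"dx": 5, "dy": 4, "dz": -5, "ax": 0, "ay": 0, "az": 0, "claw": -1},
    {"dx": 7.5, "dy": 6, "dz": -7.5, "ax": 0, "ay": 0, "az": 0, "claw": -1},
    {"dx": 10, "dy": 8, "dz": -10, "ax": 0, "ay": 0, "az": 0, "claw": -1},
    {"dx": 12.5, "dy": 10, "dz": -12.5, "ax": 0, "ay": 0, "az": 0, "claw": -1},
    {"dx": 15, "dy": 12.1, "dz": -15, "ax": 0, "ay": 0, "az": 0, "claw": -1},
    {"dx": 15, "dy": 12.1, "dz": -18, "ax": 0, "ay": 0, "az": 0, "claw": -1},
    {"dx": 15, "dy": 12.1, "dz": -20, "ax": 0, "ay": 0, "az": 0, "claw": -1}
  ]
}}

```text
clock: 2.63
eef_pos: [670.0, 70.0, 127.7]
tool_rot: [-1.571, -0.003, -3.139]
force: [-0.3, 0.6, 1.0]
width: 85.5
```

>>> {"fn": "servo_tool", "kwargs": {
  "increments": [
    {"dx": 0, "dy": 0, "dz": 0, "ax": 0, "ay": 0, "az": 0, "claw": -1},
    {"dx": 0, "dy": 0, "dz": 0, "ax": 0, "ay": 0, "az": 0, "claw": -1},
    {"dx": 0, "dy": 0, "dz": 0, "ax": 0, "ay": 0, "az": 0, "claw": -1},
    {"dx": 0, "dy": 0, "dz": 0, "ax": 0, "ay": 0, "az": 0, "claw": -1}
  ]
}}

```text
clock: 2.97
eef_pos: [671.5, 68.1, 133.6]
tool_rot: [-1.571, 0.004, 3.141]
force: [-0.2, 0.4, 0.7]
width: 85.5
```

```bash
python3 snap.py wrist w3; python3 - <<'E'
from h import *
im=pickle.load(open("pics/w3.pkl","rb"));c=im["color"]
hsv=cv2.cvtColor(c,cv2.COLOR_RGB2HSV);H,S,V=[hsv[...,i].astype(int) for i in range(3)]
m=(H>100)&(H<130)&(S>100)&(V>80)
k,lab,st,cen=cv2.connectedComponentsWithStats(m.astype(np.uint8),connectivity=8)
for i in range(1,k):
    if st[i,4]>300:
        cn=cv2.findContours((lab==i).astype(np.uint8),0,1)[0][0][:,0,:]
        print(cen[i].round(),st[i,4],cv2.minEnclosingCircle(cast(im,cn,55,True)[:,:2].astype(np.float32)))
E
```

```text
3.0167 [671.4  68.3 133.6] [-1.5712  0.0038  3.1415] 85.4 [ 0.2 -0.2  0.2]
[15. 13.] 562 ((895.9417114257812, 402.4198913574219), 41.484596252441406)
[13. 58.] 672 ((837.21923828125, 391.7238464355469), 32.31211471557617)
[319. 212.] 1911 ((669.00439453125, 67.0205078125), 19.350509643554688)
[147. 245.] 2068 ((635.0143432617188, 220.22647094726562), 37.43598937988281)
```

View pics/w3.png

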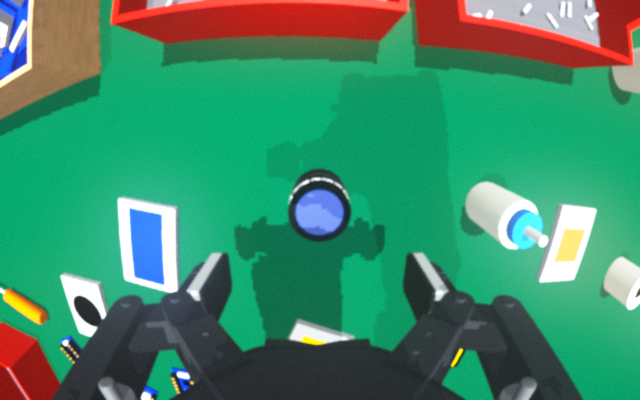

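>>> {"fn": "servo_tool", "kwargs": {
  "increments": [
    {"dx": -0.2, "dy": -0.1, "dz": -3, "ax": 0, "ay": 0, "az": 0, "claw": -1},
    {"dx": -0.2, "dy": -0.1, "dz": -6, "ax": 0, "ay": 0, "az": 0, "claw": -1},
    {"dx": -0.2, "dy": -0.1, "dz": -8.5, "ax": 0, "ay": 0, "az": 0, "claw": -1},
    {"dx": -0.2, "dy": -0.1, "dz": -10.5, "ax": 0, "ay": 0, "az": 0, "claw": -1},
    {"dx": -0.2, "dy": -0.1, "dz": -11.5, "ax": 0, "ay": 0, "az": 0, "claw": -1},
    {"dx": -0.2, "dy": -0.1, "dz": -11.7, "ax": 0, "ay": 0, "az": 0, "claw": -1},
    {"dx": -0.2, "dy": -0.1, "dz": -11.7, "ax": 0, "ay": 0, "az": 0, "claw": -1},
    {"dx": -0.2, "dy": -0.1, "dz": -11.7, "ax": 0, "ay": 0, "az": 0, "claw": -1}
  ]
}}

```text
clock: 3.68
eef_pos: [669.5, 67.9, 16.1]
tool_rot: [-1.571, 0.003, -3.141]
force: [0.2, 0.4, 0.3]
width: 85.8
```

>>> {"fn": "servo_tool", "kwargs": {
  "increments": [
    {"dx": 0, "dy": 0, "dz": 0, "ax": 0, "ay": 0, "az": 0, "claw": 1},
    {"dx": 0, "dy": 0, "dz": 0, "ax": 0, "ay": 0, "az": 0, "claw": 1},
    {"dx": 0, "dy": 0, "dz": 0, "ax": 0, "ay": 0, "az": 0, "claw": 1},
    {"dx": 0, "dy": 0, "dz": 0, "ax": 0, "ay": 0, "az": 0, "claw": 1},
    {"dx": 0, "dy": 0, "dz": 0, "ax": 0, "ay": 0, "az": 0, "claw": 1},
    {"dx": 0, "dy": 0, "dz": 0, "ax": 0, "ay": 0, "az": 0, "claw": 1},
    {"dx": 0, "dy": 0, "dz": 0, "ax": 0, "ay": 0, "az": 0, "claw": 1},
    {"dx": 0, "dy": 0, "dz": 0, "ax": 0, "ay": 0, "az": 0, "claw": 1}
  ]
}}

```text
clock: 4.35
eef_pos: [669.0, 67.8, 15.6]
tool_rot: [-1.571, 0.002, -3.141]
force: [-1.0, -0.1, 4.9]
width: 47.2
```

>>> {"fn": "servo_tool", "kwargs": {
  "increments": [
    {"dx": 0, "dy": 0, "dz": 2, "ax": 0, "ay": 0, "az": 0, "claw": 1},
    {"dx": 0, "dy": 0, "dz": 4.5, "ax": 0, "ay": 0, "az": 0, "claw": 1},
    {"dx": -1, "dy": 2, "dz": 7, "ax": 0, "ay": 0, "az": 0, "claw": 1},
    {"dx": -2.5, "dy": 5, "dz": 7, "ax": 0, "ay": 0, "az": 0, "claw": 1},
    {"dx": -4, "dy": 8, "dz": 7, "ax": 0, "ay": 0, "az": 0, "claw": 1},
    {"dx": -5.5, "dy": 11, "dz": 7, "ax": 0, "ay": 0, "az": 0, "claw": 1},
    {"dx": -7, "dy": 14, "dz": 7, "ax": 0, "ay": 0, "az": 0, "claw": 1},
    {"dx": -8.5, "dy": 17, "dz": 7, "ax": 0, "ay": 0, "az": 0, "claw": 1}
  ]
}}

```text
clock: 5.02
eef_pos: [581.9, 239.0, 84.2]
tool_rot: [-1.571, -0.0, -3.141]
force: [0.4, 0.0, -1.0]
width: 46.5
```

>>> {"fn": "servo_tool", "kwargs": {
  "increments": [
    {"dx": -1.5, "dy": 3, "dz": 0, "ax": 0, "ay": 0, "az": 0, "claw": 1},
    {"dx": -3, "dy": 6, "dz": 0, "ax": 0, "ay": 0, "az": 0, "claw": 1},
    {"dx": -4.5, "dy": 9, "dz": 0, "ax": 0, "ay": 0, "az": 0, "claw": 1},
    {"dx": -6, "dy": 11.5, "dz": 0, "ax": 0, "ay": 0, "az": 0, "claw": 1},
    {"dx": -7.1, "dy": 13.6, "dz": 0, "ax": 0, "ay": 0, "az": 0, "claw": 1},
    {"dx": -7.6, "dy": 14.6, "dz": 0, "ax": 0, "ay": 0, "az": 0, "claw": 1},
    {"dx": -7.6, "dy": 14.6, "dz": 0, "ax": 0, "ay": 0, "az": 0, "claw": 1},
    {"dx": -7.6, "dy": 14.6, "dz": 0, "ax": 0, "ay": 0, "az": 0, "claw": 1}
  ]
}}

```text
clock: 5.68
eef_pos: [507.4, 382.8, 84.1]
tool_rot: [-1.569, 0.0, -3.14]
force: [0.1, -0.5, -1.5]
width: 47.0
```

```bash
python3 snap.py wrist w4;python3 snap.py scene s4; python3 - <<'E'
from h import *
im=pickle.load(open("pics/s4.pkl","rb"));cv2.imwrite("pics/s4c.png",cv2.resize(im["color"][200:320,370:530,::-1],None,fx=5,fy=5))
im=pickle.load(open("pics/w4.pkl","rb"));c=im["color"]
hsv=cv2.cvtColor(c,cv2.COLOR_RGB2HSV);H,S,V=[hsv[...,i].astype(int) for i in range(3)]
m=(H>100)&(H<130)&(S>100)&(V>80)
k,lab,st,cen=cv2.connectedComponentsWithStats(m.astype(np.uint8),connectivity=8)
for i in range(1,k):
    if st[i,4]>300:
        cn=cv2.findContours((lab==i).astype(np.uint8),0,1)[0][0][:,0,:]
        print(cen[i].round(),st[i,4],cv2.minEnclosingCircle(cast(im,cn,55+70,True)[:,:2].astype(np.float32)))
E
```

```text
5.7333 [508.4 381.4  84.2] [-1.5687e+00  9.0000e-04  3.1404e+00] 46.8 [ 0.5  0.3 -1.1]
5.7833 [508.8 380.9  84.3] [-1.5687e+00  1.0000e-03  3.1392e+00] 46.9 [ 0.3  0.3 -2.1]
[489.  80.] 4627 ((596.16455078125, 320.3924560546875), 22.03682518005371)
[317. 297.] 4989 ((509.0581970214844, 382.9208068847656), 17.87864875793457)
[625. 308.] 827 ((472.0272216796875, 163.825927734375), 32.094818115234375)
```

View pics/w4.png

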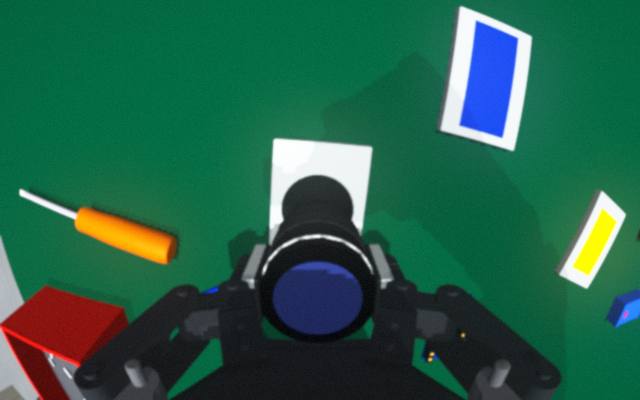

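View pics/s4c.png

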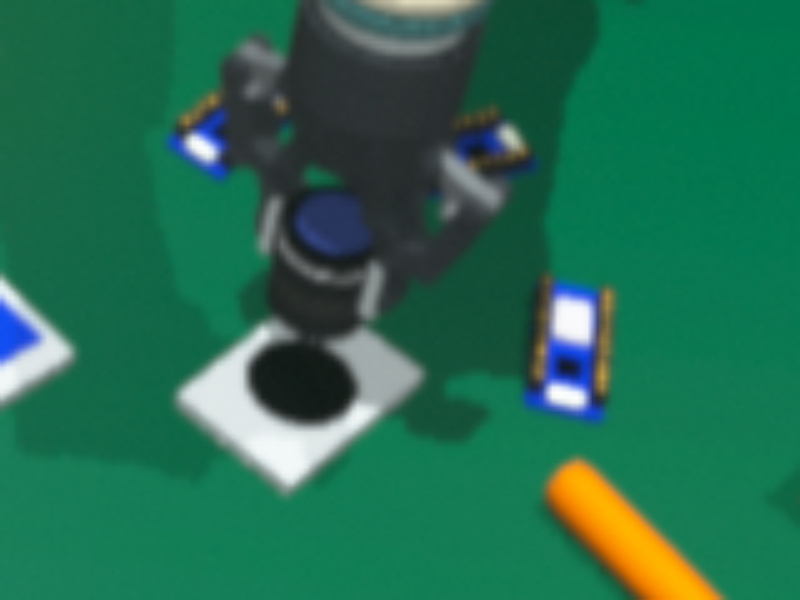

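```bash
python3 - <<'E'
from h import *
im=pickle.load(open("pics/w4.pkl","rb"));c=im["color"]
hsv=cv2.cvtColor(c,cv2.COLOR_RGB2HSV);H,S,V=[hsv[...,i].astype(int) for i in range(3)]
m=((S<60)&(V>110)).astype(np.uint8); m[:130]=0;m[235:]=0;m[:,:265]=0;m[:,385:]=0
# edges: per row leftmost/rightmost, per col top
L=[];Rr=[]
for r in range(155,232,3):
    x=np.where(m[r])[0]; L.append((x.min()-.5,r)); Rr.append((x.max()+.5,r))
T=[(q,np.where(m[:,q])[0].min()-.5) for q in range(284,362,3)]
def line(p):
    w=cast(im,p,10,True)[:,:2];ctr=w.mean(0);d=np.linalg.svd(w-ctr)[2][0];return ctr,d,np.degrees(np.arctan2(d[1],d[0])), np.abs((w-ctr)@[-d[1],d[0]]).max()
for n,p in (("L",L),("R",Rr),("T",T)): print(n,[np.round(v,2) for v in line(p)])
E
```

```text
L [array([521.43, 417.58]), array([-1.  ,  0.08]), np.float64(175.41), np.float64(0.38)]
R [array([521.58, 346.54]), array([-1.  ,  0.08]), np.float64(175.22), np.float64(0.36)]
T [array([559.44, 379.97]), array([-0.08, -1.  ]), np.float64(-94.71), np.float64(0.32)]
```

>>> {"fn": "servo_tool", "kwargs": {
  "increments": [
    {"dx": 0.1, "dy": 0.2, "dz": -2, "ax": 0, "ay": 0, "az": 0, "claw": 1},
    {"dx": 0.1, "dy": 0.2, "dz": -3.5, "ax": 0, "ay": 0, "az": 0, "claw": 1},
    {"dx": 0.1, "dy": 0.2, "dz": -4.5, "ax": 0, "ay": 0, "az": 0, "claw": 1},
    {"dx": 0.1, "dy": 0.2, "dz": -5.2, "ax": 0, "ay": 0, "az": 0, "claw": 1},
    {"dx": 0.1, "dy": 0.2, "dz": -5.2, "ax": 0, "ay": 0, "az": 0, "claw": 1},
    {"dx": 0.1, "dy": 0.2, "dz": -5.2, "ax": 0, "ay": 0, "az": 0, "claw": 1}
  ]
}}

```text
clock: 6.28
eef_pos: [508.6, 384.9, 32.3]
tool_rot: [-1.57, -0.0, 3.141]
force: [-1.1, 0.2, -1.3]
width: 47.0
```

```bash
python3 snap.py wrist w5
```

```text
6.3333 [508.8 385.5  32.8] [-1.5711e+00  8.0000e-04  3.1416e+00] 46.9 [ 0.3  0.6 -1.4]
```

View pics/w5.png

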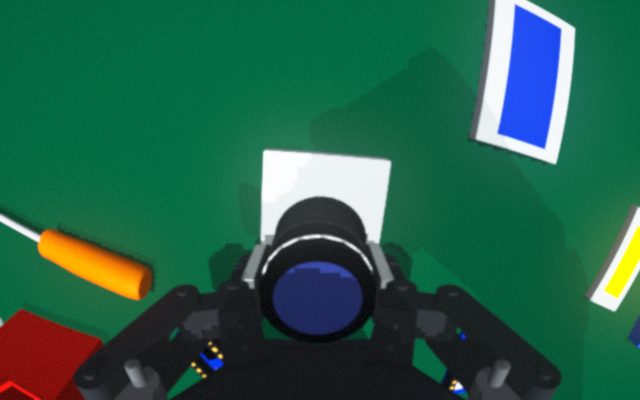

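>>> {"fn": "servo_tool", "kwargs": {
  "increments": [
    {"dx": 0.1, "dy": -0.2, "dz": -0.3, "ax": 0, "ay": 0, "az": 0, "claw": 1},
    {"dx": 0.1, "dy": -0.2, "dz": -0.5, "ax": 0, "ay": 0, "az": 0, "claw": 1},
    {"dx": 0.1, "dy": -0.2, "dz": -0.5, "ax": 0, "ay": 0, "az": 0, "claw": 1},
    {"dx": 0.1, "dy": -0.2, "dz": -0.5, "ax": 0, "ay": 0, "az": 0, "claw": 1}
  ]
}}

```text
clock: 6.67
eef_pos: [509.1, 383.8, 27.4]
tool_rot: [-1.571, 0.0, -3.141]
force: [-0.1, -0.5, -1.2]
width: 46.7
```

```bash
python3 snap.py wrist w6
```

```text
6.7167 [509.1 384.   27.5] [-1.5710e+00  2.0000e-04 -3.1407e+00] 46.8 [ 0.4 -0.4 -1.6]
```

>>> {"fn": "servo_tool", "kwargs": {
  "increments": [
    {"dx": 0, "dy": 0, "dz": -0.1, "ax": 0, "ay": 0, "az": 0, "claw": 1},
    {"dx": 0, "dy": 0, "dz": -0.2, "ax": 0, "ay": 0, "az": 0, "claw": 1},
    {"dx": 0, "dy": 0, "dz": -0.2, "ax": 0, "ay": 0, "az": 0, "claw": 1}
  ]
}}

```text
clock: 6.97
eef_pos: [509.1, 384.0, 25.6]
tool_rot: [-1.571, 0.0, -3.141]
force: [-0.4, 0.2, 1.8]
width: 46.6
```

>>> {"fn": "servo_tool", "kwargs": {
  "increments": [
    {"dx": 0, "dy": 0, "dz": 0, "ax": 0, "ay": 0, "az": 0, "claw": 0.3},
    {"dx": 0, "dy": 0, "dz": 0, "ax": 0, "ay": 0, "az": 0, "claw": -0.4},
    {"dx": 0, "dy": 0, "dz": 0, "ax": 0, "ay": 0, "az": 0, "claw": -1},
    {"dx": 0, "dy": 0, "dz": 0, "ax": 0, "ay": 0, "az": 0, "claw": -1},
    {"dx": 0, "dy": 0, "dz": 0, "ax": 0, "ay": 0, "az": 0, "claw": -1},
    {"dx": 0, "dy": 0, "dz": 3, "ax": 0, "ay": 0, "az": 0, "claw": -1},
    {"dx": 0, "dy": 0, "dz": 6, "ax": 0, "ay": 0, "az": 0, "claw": -1},
    {"dx": 0, "dy": 0, "dz": 9, "ax": 0, "ay": 0, "az": 0, "claw": -1}
  ]
}}

```text
clock: 7.63
eef_pos: [508.7, 383.3, 115.7]
tool_rot: [-1.57, -0.001, -3.141]
force: [1.1, 0.3, 0.1]
width: 85.5
```

>>> {"fn": "servo_tool", "kwargs": {
  "increments": [
    {"dx": -2.5, "dy": -2.5, "dz": 1.5, "ax": 0, "ay": 0, "az": 0, "claw": -1},
    {"dx": -5, "dy": -5, "dz": 3, "ax": 0, "ay": 0, "az": 0, "claw": -1},
    {"dx": -7.5, "dy": -7.5, "dz": 4, "ax": 0, "ay": 0, "az": 0, "claw": -1},
    {"dx": -10, "dy": -10, "dz": 4, "ax": 0, "ay": 0, "az": 0, "claw": -1},
    {"dx": -12, "dy": -12.5, "dz": 4, "ax": 0, "ay": 0, "az": 0, "claw": -1},
    {"dx": -12.5, "dy": -13.3, "dz": 4, "ax": 0, "ay": 0, "az": 0, "claw": -1},
    {"dx": -12.5, "dy": -13.3, "dz": 4, "ax": 0, "ay": 0, "az": 0, "claw": -1},
    {"dx": -12.5, "dy": -13.3, "dz": 4, "ax": 0, "ay": 0, "az": 0, "claw": -1}
  ]
}}

```text
clock: 8.3
eef_pos: [385.2, 251.6, 155.7]
tool_rot: [-1.572, 0.002, -3.141]
force: [0.2, 0.2, -0.5]
width: 85.2
```

```bash
python3 snap.py wrist w7
```

```text
8.35 [385.7 252.3 155.6] [-1.5727e+00  2.3000e-03 -3.1406e+00] 85.4 [0.1 0.8 0.1]
```

View pics/w7.png

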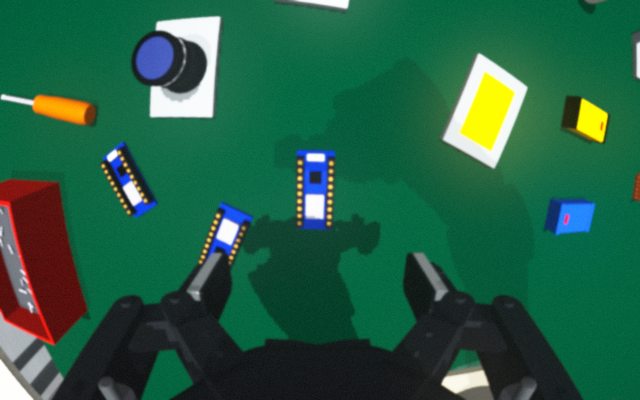

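```bash
python3 - <<'E'
from h import *
im=pickle.load(open("pics/w7.pkl","rb"));c=im["color"]
hsv=cv2.cvtColor(c,cv2.COLOR_RGB2HSV);H,S,V=[hsv[...,i].astype(int) for i in range(3)]
m=((H>105)&(H<130)&(S>120)&(V>60)).astype(np.uint8)
for n,(x0,x1,y0,y1) in {"tgt":(285,345,140,240),"left":(95,165,135,225)}.items():
    mm=np.zeros_like(m);mm[y0:y1,x0:x1]=m[y0:y1,x0:x1]
    p=np.argwhere(mm)[:,::-1]
    for z in (4,):
        r=cv2.minAreaRect(cast(im,p,z,True)[:,:2].astype(np.float32));print(n,z,r)
cv2.imwrite("pics/w7c.png",cv2.resize(c[130:260,80:380,::-1],None,fx=2.6,fy=2.6,interpolation=cv2.INTER_CUBIC))
cv2.imwrite("pics/w7d.png",cv2.resize(c[135:245,270:360,::-1],None,fx=5,fy=5,interpolation=cv2.INTER_CUBIC))
# all nongreen in tgt
g=~((H>55)&(H<95)&(S>100)); mm=np.zeros_like(m);mm[140:240,285:345]=g[140:240,285:345]
k,lab,st,_=cv2.connectedComponentsWithStats(mm);i=1+st[1:,4].argmax();p=np.argwhere(lab==i)[:,::-1]
for z in (0,4,14):print(z,cv2.minAreaRect(cast(im,p,z,True)[:,:2].astype(np.float32)))
E
```

```text
tgt 4 ((380.4450378417969, 254.2784423828125), (35.56703186035156, 81.02693939208984), 89.08307647705078)
left 4 ((393.86962890625, 463.14752197265625), (81.17081451416016, 38.37531661987305), 27.627483367919922)
0 ((379.314208984375, 254.35154724121094), (38.007545471191406, 84.02233123779297), 89.03380584716797)
4 ((380.3713073730469, 254.31378173828125), (37.49919891357422, 82.89860534667969), 89.03379821777344)
14 ((383.0141906738281, 254.21932983398438), (36.228424072265625, 80.0893325805664), 89.03379821777344)
```

View pics/w7c.png

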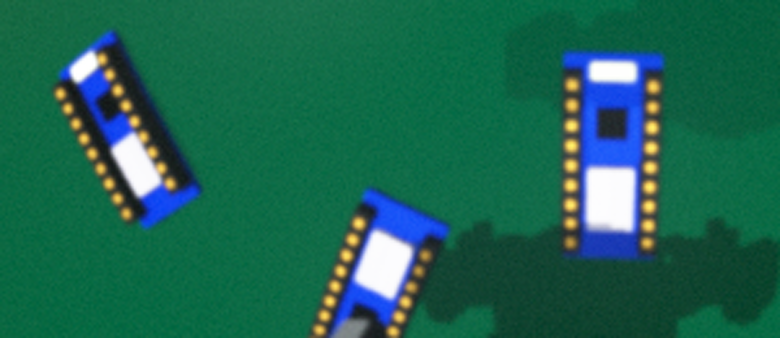

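View pics/w7d.png

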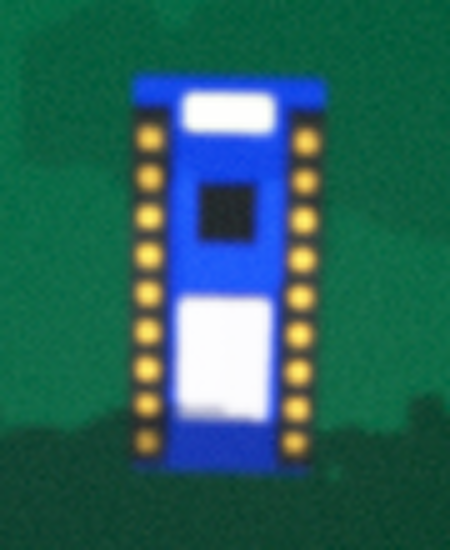

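>>> {"fn": "servo_tool", "kwargs": {
  "increments": [
    {"dx": -0.5, "dy": 0.2, "dz": -3, "ax": 0, "ay": 0, "az": -0.015, "claw": -0.4},
    {"dx": -0.5, "dy": 0.2, "dz": -6, "ax": 0, "ay": 0, "az": -0.015, "claw": -0.4},
    {"dx": -0.5, "dy": 0.2, "dz": -9, "ax": 0, "ay": 0, "az": -0.015, "claw": -0.4},
    {"dx": -0.5, "dy": 0.2, "dz": -12, "ax": 0, "ay": 0, "az": -0.015, "claw": -0.4},
    {"dx": -0.5, "dy": 0.2, "dz": -14, "ax": 0, "ay": 0, "az": -0.015, "claw": -0.4},
    {"dx": -0.5, "dy": 0.2, "dz": -14.7, "ax": 0, "ay": 0, "az": -0.015, "claw": -0.4},
    {"dx": -0.5, "dy": 0.2, "dz": -14.7, "ax": 0, "ay": 0, "az": -0.015, "claw": -0.4},
    {"dx": -0.5, "dy": 0.2, "dz": -14.7, "ax": 0, "ay": 0, "az": -0.015, "claw": -0.4}
  ]
}}

```text
clock: 9.02
eef_pos: [380.5, 254.5, 6.7]
tool_rot: [-1.571, 0.001, 3.129]
force: [-0.7, -0.2, 0.2]
width: 59.7
```

```bash
python3 snap.py wrist w8; python3 snap.py side s8; python3 - <<'E'
from h import *
im=pickle.load(open("pics/s8.pkl","rb"));cv2.imwrite("pics/s8c.png",cv2.resize(im["color"][100:220,200:340,::-1],None,fx=5,fy=5))
E
```

```text
9.0667 [380.5 254.5   6.2] [-1.5706e+00  1.9000e-03  3.1294e+00] 60.0 [ 0.  -0.4 -0.6]
9.1167 [380.  254.2   6.8] [-1.5700e+00  8.0000e-04  3.1285e+00] 59.7 [0.7 0.4 0.1]
```

View pics/w8.png

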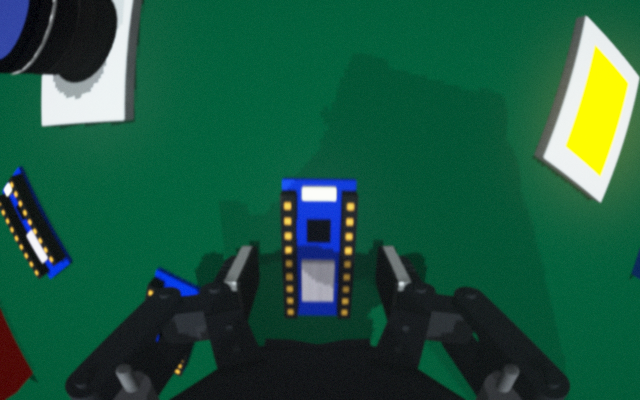

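View pics/s8c.png

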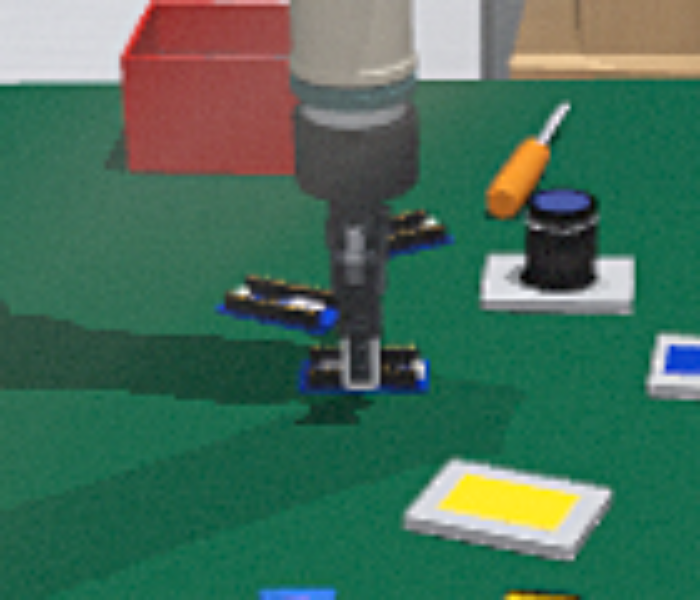

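>>> {"fn": "servo_tool", "kwargs": {
  "increments": [
    {"dx": 0, "dy": 0, "dz": -0.25, "ax": 0, "ay": 0, "az": 0, "claw": -0.4},
    {"dx": 0, "dy": 0, "dz": -0.4, "ax": 0, "ay": 0, "az": 0, "claw": -0.3},
    {"dx": 0, "dy": 0, "dz": -0.4, "ax": 0, "ay": 0, "az": 0, "claw": 1},
    {"dx": 0, "dy": 0, "dz": -0.4, "ax": 0, "ay": 0, "az": 0, "claw": 1},
    {"dx": 0, "dy": 0, "dz": -0.4, "ax": 0, "ay": 0, "az": 0, "claw": 1},
    {"dx": 0, "dy": 0, "dz": -0.4, "ax": 0, "ay": 0, "az": 0, "claw": 1},
    {"dx": 0, "dy": 0, "dz": -0.4, "ax": 0, "ay": 0, "az": 0, "claw": 1},
    {"dx": 0, "dy": 0, "dz": -0.4, "ax": 0, "ay": 0, "az": 0, "claw": 1}
  ]
}}

```text
clock: 9.78
eef_pos: [379.5, 253.2, 4.6]
tool_rot: [-1.572, 0.001, 3.127]
force: [0.4, 0.8, 4.5]
width: 34.1
```

```bash
python3 snap.py wrist w9
```

```text
9.8333 [379.5 253.2   4.6] [-1.5717e+00  8.0000e-04  3.1274e+00] 34.2 [0.3 0.6 4.8]
```

View pics/w9.png

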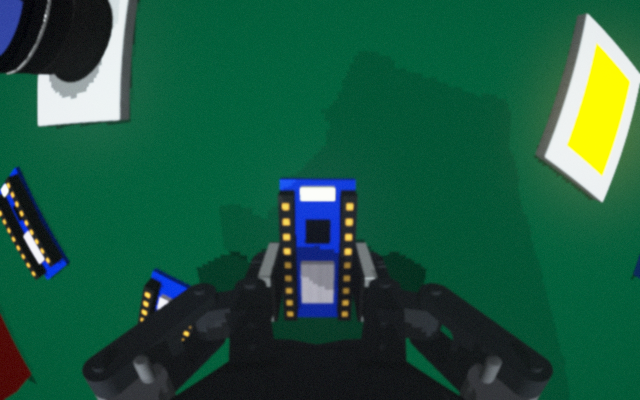

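>>> {"fn": "servo_tool", "kwargs": {
  "increments": [
    {"dx": 0, "dy": 0, "dz": 2, "ax": 0, "ay": 0, "az": 0, "claw": 1},
    {"dx": 0, "dy": 0, "dz": 4.5, "ax": 0, "ay": 0, "az": 0, "claw": 1},
    {"dx": 2.5, "dy": 0, "dz": 7, "ax": 0, "ay": 0, "az": -0.05, "claw": 1},
    {"dx": 6, "dy": 0, "dz": 7, "ax": 0, "ay": 0, "az": -0.1, "claw": 1},
    {"dx": 9.5, "dy": 0, "dz": 7, "ax": 0, "ay": 0, "az": -0.145, "claw": 1},
    {"dx": 13, "dy": 0, "dz": 7, "ax": 0, "ay": 0, "az": -0.145, "claw": 1},
    {"dx": 16.5, "dy": 0, "dz": 7, "ax": 0, "ay": 0, "az": -0.145, "claw": 1},
    {"dx": 19, "dy": 0, "dz": 7, "ax": 0, "ay": 0, "az": -0.145, "claw": 1}
  ]
}}

```text
clock: 10.5
eef_pos: [572.0, 252.1, 74.2]
tool_rot: [-1.57, 0.002, 2.982]
force: [0.4, -0.7, -0.4]
width: 34.0
```

>>> {"fn": "servo_tool", "kwargs": {
  "increments": [
    {"dx": 2.5, "dy": -0.1, "dz": 0, "ax": 0, "ay": 0, "az": 0, "claw": 1},
    {"dx": 4, "dy": -0.2, "dz": 0, "ax": 0, "ay": 0, "az": 0, "claw": 1},
    {"dx": 4.3, "dy": -0.2, "dz": 0, "ax": 0, "ay": 0, "az": 0, "claw": 1},
    {"dx": 4.3, "dy": -0.2, "dz": 0, "ax": 0, "ay": 0, "az": 0, "claw": 1},
    {"dx": 4.3, "dy": -0.2, "dz": 0, "ax": 0, "ay": 0, "az": 0, "claw": 1},
    {"dx": 4.3, "dy": -0.2, "dz": 0, "ax": 0, "ay": 0, "az": 0, "claw": 1}
  ]
}}

```text
clock: 11.0
eef_pos: [610.3, 251.2, 73.9]
tool_rot: [-1.571, -0.002, 2.983]
force: [-1.0, 0.2, -1.0]
width: 34.3
```

```bash
python3 snap.py wrist w10
```

```text
11.05 [610.5 251.3  74.1] [-1.5707e+00 -1.8000e-03  2.9829e+00] 34.0 [-0.5 -0.  -0.2]
```

View pics/w10.png

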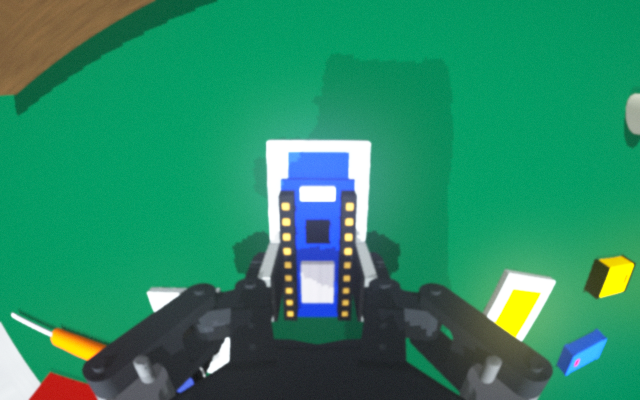

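```bash
cat > edge.py <<'E'
from h import *
def edges(im,m,z,rows,cols,frac=True):
    """rows: range for left/right edges, cols: range for top edge; returns lines in world"""
    out={}
    L=[];R=[];T=[]
    for r in rows:
        x=np.where(m[r])[0]
        if len(x): L.append((x.min()-.5,r));R.append((x.max()+.5,r))
    for q in cols:
        y=np.where(m[:,q])[0]
        if len(y): T.append((q,y.min()-.5))
    for n,p in (("L",L),("R",R),("T",T)):
        w=cast(im,p,z,True)[:,:2].astype(np.float32)
        vx,vy,x0,y0=cv2.fitLine(w,cv2.DIST_HUBER,0,.01,.01).ravel()
        out[n]=(np.array([x0,y0]),np.array([vx,vy]))
    return out
def centre(e,length):
    """centre of rectangle from left,right and top edges; axis angle"""
    d=e["L"][1]*np.sign(e["L"][1][0]); d2=e["R"][1]*np.sign(e["R"][1][0]); 
    tn=e["T"][1]; tn=np.array([tn[1],-tn[0]]); tn*=np.sign(tn@d)
    u=(d+d2); u/=np.linalg.norm(u)
    n=np.array([-u[1],u[0]])
    top=e["T"][0]@u  # approx
    mid=(e["L"][0]@n+e["R"][0]@n)/2; wid=e["L"][0]@n-e["R"][0]@n
    # top edge point on axis
    t0,tv=e["T"]; s=(mid-t0@n)/(tv@n); tp=t0+s*tv
    c=tp-u*length/2
    A=lambda v:np.degrees(np.arctan2(v[1],v[0]))
    print("centre",c.round(1),"width",round(wid,1),"angles L,R,T",[round(float(A(v)),2) for v in (d,d2,tn)])
    return c,A(u)
E
python3 - <<'E'
from edge import *
im=pickle.load(open("pics/w10.pkl","rb"));c=im["color"]
hsv=cv2.cvtColor(c,cv2.COLOR_RGB2HSV);H,S,V=[hsv[...,i].astype(int) for i in range(3)]
g=(H>55)&(H<98)&(S>90)
m=(~g).copy();m[:130]=0;m[:,:262]=0;m[:,376:]=0
centre(edges(im,m,10,range(150,228,2),range(275,364,3)),100)
b=(H>105)&(H<130)&(S>120)&(V>60)
# inlay blue
mm=b.copy();mm[178:]=0;mm[:,:280]=0;mm[:,360:]=0;mm[:145]=0
centre(edges(im,mm,10,range(156,176,2),range(293,346,3)),86)
# board: 
k=((S<60)&(V>110))
bm=(~g)&(~((S<70)&(V>90)));bm[:181]=0;bm[:,:274]=0;bm[:,362:]=0
e=edges(im,bm,73.5+10,range(196,238,2),range(284,288))
print({k:(v[0].round(1),np.degrees(np.arctan2(v[1][1],v[1][0])).round(1)) for k,v in e.items()})
for r in (160,178,180,184,190,200,220,240,310,316,318,320): print(r,''.join('B' if b[r,q] else 'g' if g[r,q] else 'w' if k[r,q] else '.' for q in range(262,376)))
E
```

```text
centre [614.3 250.3] width 71.4 angles L,R,T [-9.24, -9.39, -9.78]
centre [612.1 251.2] width 40.2 angles L,R,T [-10.19, -10.56, -8.98]
{'L': (array([638.5, 262.2], dtype=float32), np.float32(-10.3)), 'R': (array([633.5, 232. ], dtype=float32), np.float32(-6.9)), 'T': (array([654.6, 258.5], dtype=float32), np.float32(80.3))}
160 ggggwwwwwwwwwwwwwwwwwwwwww.BBBBBBBBBBBBBBBBBBBBBBBBBBBBBBBBBBBBBBBBBBBBBBBBBBBBBBBBBBB.wwwwwwwwwwwwwwwwwwwww.ggggg
178 gggg.wwwwwwwwwwwwwwwwww...BBBBBBBBBBBBBBBBBBBBBBBBBBBBBBBBBBBBBBBBBBBBBBBBBBBBBBBBBBBB..wwwwwwwwwwwwwwwwwww.gggggg
180 gggg.wwwwwwwwwwwwwwBBBBBBBBBBBBBBBBBBBBBBBBBBBBBBBBBBBBBBBBBBBBBBBBBBBBBBBBBBBBBBBBBBBBBBBBB.wwwwwwwwwwwwww.gggggg
184 gggggwwwwwwwwwwwwwwBBBBBBBBBBBBBBBBBBBBBBBBBBBBBBBBBBBBBBBBBBBBBBBBBBBBBBBBBBBBBBBBBBBBBBBBB.wwwwwwwwwwwwww.gggggg
190 ggggg.wwwwwwwwwwwwwBBBBBBBBBBBBBBBBBBwwwwwwwwwwwwwwwwwwwwwwwwwwwwwwwwwwwwwBBBBBBBBBBBBBBBBBB.wwwwwwwwwwwwwwggggggg
200 ggggggwwwwwwwwwwwww..wwwwwww.w..BBBBBBwwwwwwwwwwwwwwwwwwwwwwwwwwwwwwwwwww.BBBBBB....w.wwwwwwwwwwwwwwwwwwww.ggggggg
220 gggggg.wwwwwwwwwwwww............BBBBBBBBBBBBBBBBBBBBBBBBBBBBBBBBBBBBBBBBBBBBBBB...w.........wwwwwwwwwwwww.gggggggg
240 gggggggwwwwwwwwwwww.w...........BBBBBBBBBBBBB.....................BBBBBBBBBBBBB..............wwwwwwwwwwwgggggggggg
310 .................ggggg.............BBBBBBBBBBBBBBBBBBBBBBBBBBBBBBBBBBBBBBBBBB...........ggggggg...................
316 ................ggggggg............BBBBBBBBBBBBBBBBBBBBBBBBBBBBBBBBBBBBBBBBBB...........ggggggg...................
318 ..........ww...gggggggg............gggggggggggggggggggggggggggggggggggggggggg............ggggggg...www............
320 .........www...ggggggggggggggggggggggggggggggggggggggggggggggggggggggggggggggggggggggggggggggggg...www............
```

```bash
python3 - <<'E'
from edge import *
im=pickle.load(open("pics/w10.pkl","rb"))
w=cast(im,[(281,179.5),(352.5,179.5),(318,317.5),(316.8,179.5)],73.5,True)[:,:2];print(w.round(1))
print(np.linalg.norm(w[0]-w[1]),np.linalg.norm(w[2]-w[3]),"c",(w[2]+(w[0]+w[1])/2)/2, "ang",np.degrees(np.arctan2(*(w[0]-w[1])[::-1]))-90)
E
```

```text
[[653.3 261.9]
 [647.9 228.2]
 [570.4 257.1]
 [650.5 245. ]]
34.09651561912439 81.03465165891684 c [610.49295773 251.10856254] ang -9.049376706680604
```

>>> {"fn": "servo_tool", "kwargs": {
  "increments": [
    {"dx": 0.3, "dy": -0.1, "dz": -2, "ax": 0, "ay": 0, "az": -0.005, "claw": 1},
    {"dx": 0.3, "dy": -0.1, "dz": -3.5, "ax": 0, "ay": 0, "az": -0.005, "claw": 1},
    {"dx": 0.3, "dy": -0.1, "dz": -4.7, "ax": 0, "ay": 0, "az": -0.005, "claw": 1},
    {"dx": 0.3, "dy": -0.1, "dz": -5.4, "ax": 0, "ay": 0, "az": -0.005, "claw": 1},
    {"dx": 0.3, "dy": -0.1, "dz": -5.4, "ax": 0, "ay": 0, "az": -0.005, "claw": 1},
    {"dx": 0.3, "dy": -0.1, "dz": -5.4, "ax": 0, "ay": 0, "az": -0.005, "claw": 1},
    {"dx": 0.3, "dy": -0.1, "dz": -5.4, "ax": 0, "ay": 0, "az": -0.005, "claw": 1}
  ]
}}

```text
clock: 11.63
eef_pos: [615.5, 249.8, 20.9]
tool_rot: [-1.571, 0.001, 2.977]
force: [0.0, -0.6, -1.1]
width: 34.1
```

```bash
python3 snap.py wrist w11
```

```text
11.6833 [615.7 249.8  21.1] [-1.5712e+00  1.3000e-03  2.9774e+00] 33.9 [ 0.6 -0.1 -0.7]
```

View pics/w11.png

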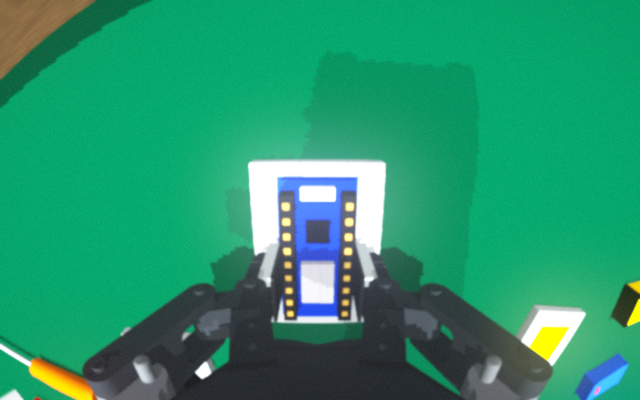

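```bash
python3 - <<'E'
from edge import *
im=pickle.load(open("pics/w11.pkl","rb"));c=im["color"]
hsv=cv2.cvtColor(c,cv2.COLOR_RGB2HSV);H,S,V=[hsv[...,i].astype(int) for i in range(3)]
g=(H>55)&(H<98)&(S>90)
m=(~g).copy();m[:150]=0;m[:,:245]=0;m[:,392:]=0
centre(edges(im,m,10,range(170,235,2),range(256,380,3)),100)
b=(H>105)&(H<130)&(S>120)&(V>60)
x=np.argwhere(b[182])[:,0] if 0 else None
for q in (290,300,340,350): print(q,''.join('B' if b[r,q] else 'g' if g[r,q] else '.' for r in range(150,200)))
for r in (180,184,188): print(r,''.join('B' if b[r,q] else 'g' if g[r,q] else '.' for q in range(245,392)))
for q in (300,318,335): print(q,''.join('B' if b[r,q] else 'g' if g[r,q] else '.' for r in range(300,330)))
E
```

```text
centre [614.8 250.3] width 71.0 angles L,R,T [-9.8, -9.17, -9.46]
290 ggggggggg..................BBBBBBBBBBBBBB.........
300 ggggggggg..................BBBBBBBBB..............
340 ggggggggg...................BBBBBBBBBBBBBBBBBBBBBB
350 ggggggggg...................BBBBBBBBBBBBB.........
180 gggg..............................BBBBBBBBBBBBBBBBBBBBBBBBBBBBBBBBBBBBBBBBBBBBBBBBBBBBBBBBBBBBBBBBBBBBBBBBBBBBBB.............................gggggg
184 gggg...............................BBBBBBBBBBBBBBBBBBBBBBBBBBBBBBBBBBBBBBBBBBBBBBBBBBBBBBBBBBBBBBBBBBBBBBBBBBBBB............................ggggggg
188 gggg..............................BBBBBBBBBBBBBBBBBBBB.....................................BBBBBBBBBBBBBBBBBBBBB............................ggggggg
300 BBBBBBBBBBBBBBBB........gggggg
318 ....BBBBBBBBBBBB........gggggg
335 BBBBBBBBBBBBBBBB........gggggg
```

>>> {"fn": "servo_tool", "kwargs": {
  "increments": [
    {"dx": -0.1, "dy": 0.05, "dz": -0.3, "ax": 0, "ay": 0, "az": 0, "claw": 1},
    {"dx": -0.1, "dy": 0.05, "dz": -0.6, "ax": 0, "ay": 0, "az": 0, "claw": 1},
    {"dx": -0.1, "dy": 0.05, "dz": -0.6, "ax": 0, "ay": 0, "az": 0, "claw": 1},
    {"dx": -0.1, "dy": 0.05, "dz": -0.6, "ax": 0, "ay": 0, "az": 0, "claw": 1}
  ]
}}

```text
clock: 12.02
eef_pos: [614.3, 250.6, 14.7]
tool_rot: [-1.572, 0.001, 2.977]
force: [-0.1, 1.0, 2.1]
width: 34.2
```

>>> {"fn": "servo_tool", "kwargs": {
  "increments": [
    {"dx": 0, "dy": 0, "dz": 0, "ax": 0, "ay": 0, "az": 0, "claw": 0},
    {"dx": 0, "dy": 0, "dz": 0, "ax": 0, "ay": 0, "az": 0, "claw": -0.4},
    {"dx": 0, "dy": 0, "dz": 0, "ax": 0, "ay": 0, "az": 0, "claw": -1},
    {"dx": 0, "dy": 0, "dz": 0.5, "ax": 0, "ay": 0, "az": 0, "claw": -1},
    {"dx": 0, "dy": 0, "dz": 3, "ax": 0, "ay": 0, "az": 0, "claw": -1},
    {"dx": 0, "dy": 0, "dz": 6.5, "ax": 0, "ay": 0, "az": 0, "claw": -1},
    {"dx": -1, "dy": -2, "dz": 9, "ax": 0, "ay": 0, "az": 0, "claw": -1},
    {"dx": -2, "dy": -5, "dz": 11, "ax": 0, "ay": 0, "az": 0, "claw": -1}
  ]
}}

```text
clock: 12.68
eef_pos: [594.8, 203.7, 126.3]
tool_rot: [-1.574, 0.003, 2.983]
force: [1.2, -0.6, -0.1]
width: 85.3
```

```bash
python3 snap.py wrist w12
```

```text
12.7333 [594.7 192.4 130.4] [-1.5686  0.0055  2.9723] 85.7 [-2.5 -7.3  2.4]
```

View pics/w12.png

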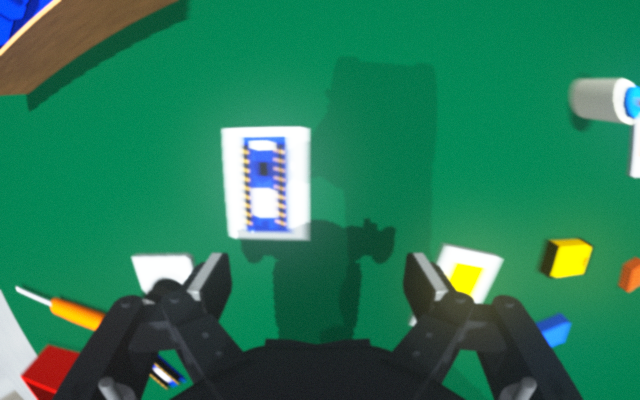

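>>> {"fn": "servo_tool", "kwargs": {
  "increments": [
    {"dx": -1, "dy": -2, "dz": 0.2, "ax": 0, "ay": 0, "az": 0.12, "claw": -1},
    {"dx": -2, "dy": -4, "dz": 0.5, "ax": 0, "ay": 0, "az": 0.24, "claw": -1},
    {"dx": -3, "dy": -6, "dz": 0.8, "ax": 0, "ay": 0, "az": 0.36, "claw": -1},
    {"dx": -4, "dy": -8, "dz": 1, "ax": 0, "ay": 0, "az": 0.48, "claw": -1},
    {"dx": -5, "dy": -11, "dz": 1, "ax": 0, "ay": 0, "az": 0.6, "claw": -1},
    {"dx": -6, "dy": -14, "dz": 1, "ax": 0, "ay": 0, "az": 0.72, "claw": -1},
    {"dx": -7, "dy": -17, "dz": 1, "ax": 0, "ay": 0, "az": 0.84, "claw": -1},
    {"dx": -8, "dy": -20, "dz": 1, "ax": 0, "ay": 0, "az": 0.96, "claw": -1}
  ]
}}

```text
clock: 13.4
eef_pos: [513.5, -1.2, 134.6]
tool_rot: [-1.57, 0.0, -2.34]
force: [-0.3, -0.4, -1.2]
width: 85.1
```

>>> {"fn": "servo_tool", "kwargs": {
  "increments": [
    {"dx": -1, "dy": -2, "dz": 0, "ax": 0, "ay": 0, "az": 0.12, "claw": -1},
    {"dx": -2, "dy": -4, "dz": 0, "ax": 0, "ay": 0, "az": 0.24, "claw": -1},
    {"dx": -3, "dy": -6, "dz": 0, "ax": 0, "ay": 0, "az": 0.36, "claw": -1},
    {"dx": -3.7, "dy": -7.7, "dz": 0, "ax": 0, "ay": 0, "az": 0.48, "claw": -1},
    {"dx": -3.7, "dy": -7.7, "dz": 0, "ax": 0, "ay": 0, "az": 0.585, "claw": -1},
    {"dx": -3.7, "dy": -7.7, "dz": 0, "ax": 0, "ay": 0, "az": 0.585, "claw": -1},
    {"dx": -3.7, "dy": -7.7, "dz": 0, "ax": 0, "ay": 0, "az": 0.585, "claw": -1},
    {"dx": -3.7, "dy": -7.7, "dz": 0, "ax": 0, "ay": 0, "az": 0.585, "claw": -1}
  ]
}}

```text
clock: 14.07
eef_pos: [477.4, -76.2, 134.4]
tool_rot: [-1.57, 0.0, -1.763]
force: [1.0, -0.6, 0.9]
width: 85.5
```

```bash
python3 snap.py wrist w13; python3 -c "from cell import *;print(read_state()['qpos'].round(2))"
```

```text
14.1167 [477.4 -76.1 134.3] [-1.5706e+00  2.0000e-04 -1.7618e+00] 85.5 [-0.2  0.3 -0.3]
[-0.02  0.55  0.17  2.07 -0.18  0.53  0.09]
```

View pics/w13.png

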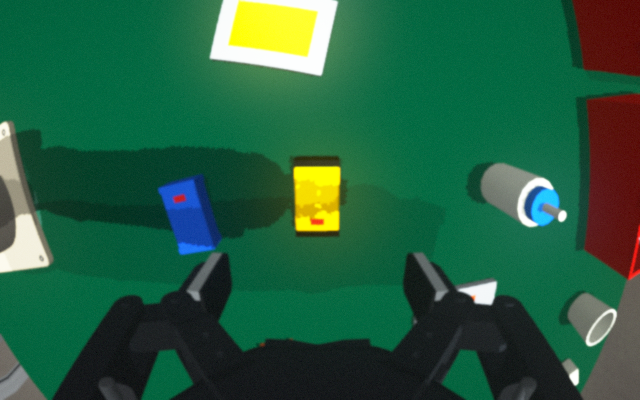

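```bash
python3 - <<'E'
from edge import *
im=pickle.load(open("pics/w13.pkl","rb"));c=im["color"]
hsv=cv2.cvtColor(c,cv2.COLOR_RGB2HSV);H,S,V=[hsv[...,i].astype(int) for i in range(3)]
y=((H>18)&(H<36)&(S>120)&(V>90)).astype(np.uint8);y[:120]=0
y=cv2.morphologyEx(y,cv2.MORPH_CLOSE,np.ones((5,5)))
p=np.argwhere(y)[:,::-1]
p=p[(p[:,0]>250)&(p[:,0]<380)]
r=cv2.minAreaRect(cast(im,p,24,True)[:,:2].astype(np.float32));print(r)
cv2.imwrite("pics/w13c.png",cv2.resize(c[140:255,270:365,::-1],None,fx=5,fy=5,interpolation=cv2.INTER_CUBIC))
E
```

```text
((476.510986328125, -76.74434661865234), (58.94725036621094, 39.83274459838867), 79.2693099975586)
```

View pics/w13c.png

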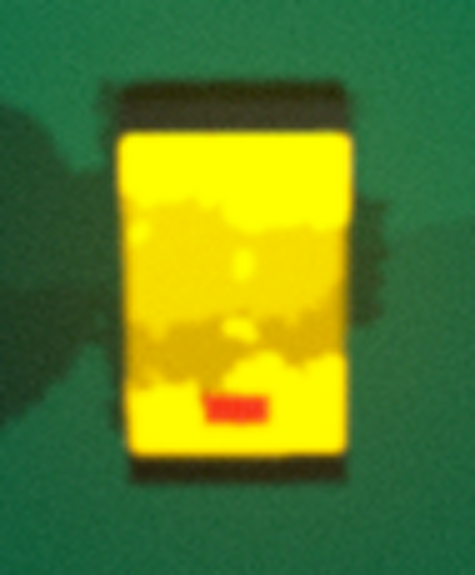

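>>> {"fn": "servo_tool", "kwargs": {
  "increments": [
    {"dx": -0.1, "dy": -0.05, "dz": -3, "ax": 0, "ay": 0, "az": 0, "claw": -1},
    {"dx": -0.1, "dy": -0.05, "dz": -6, "ax": 0, "ay": 0, "az": 0, "claw": -1},
    {"dx": -0.1, "dy": -0.05, "dz": -9, "ax": 0, "ay": 0, "az": 0, "claw": -1},
    {"dx": -0.1, "dy": -0.05, "dz": -11.3, "ax": 0, "ay": 0, "az": 0, "claw": -1},
    {"dx": -0.1, "dy": -0.05, "dz": -12.6, "ax": 0, "ay": 0, "az": 0, "claw": -1},
    {"dx": -0.1, "dy": -0.05, "dz": -12.8, "ax": 0, "ay": 0, "az": 0, "claw": -1},
    {"dx": -0.1, "dy": -0.05, "dz": -12.8, "ax": 0, "ay": 0, "az": 0, "claw": -1},
    {"dx": -0.1, "dy": -0.05, "dz": -12.8, "ax": 0, "ay": 0, "az": 0, "claw": -0.5}
  ]
}}

```text
clock: 14.78
eef_pos: [476.3, -76.7, 6.1]
tool_rot: [-1.571, -0.001, -1.761]
force: [-0.5, 0.1, 0.8]
width: 75.6
```

>>> {"fn": "servo_tool", "kwargs": {
  "increments": [
    {"dx": 0, "dy": 0, "dz": 0, "ax": 0, "ay": 0, "az": 0, "claw": 1},
    {"dx": 0, "dy": 0, "dz": 0, "ax": 0, "ay": 0, "az": 0, "claw": 1},
    {"dx": 0, "dy": 0, "dz": 0, "ax": 0, "ay": 0, "az": 0, "claw": 1},
    {"dx": 0, "dy": 0, "dz": 0, "ax": 0, "ay": 0, "az": 0, "claw": 1},
    {"dx": 0, "dy": 0, "dz": 0, "ax": 0, "ay": 0, "az": 0, "claw": 1},
    {"dx": 0, "dy": 0, "dz": 0, "ax": 0, "ay": 0, "az": 0, "claw": 1},
    {"dx": 0, "dy": 0, "dz": 0, "ax": 0, "ay": 0, "az": 0, "claw": 1}
  ]
}}

```text
clock: 15.37
eef_pos: [476.6, -77.2, 7.2]
tool_rot: [-1.569, 0.001, -1.761]
force: [-0.5, 0.4, 5.4]
width: 36.4
```

```bash
python3 snap.py wrist w14
```

```text
15.4167 [476.6 -77.2   7.2] [-1.5694e+00  6.0000e-04 -1.7610e+00] 36.3 [-0.   0.5  4.7]
```

View pics/w14.png

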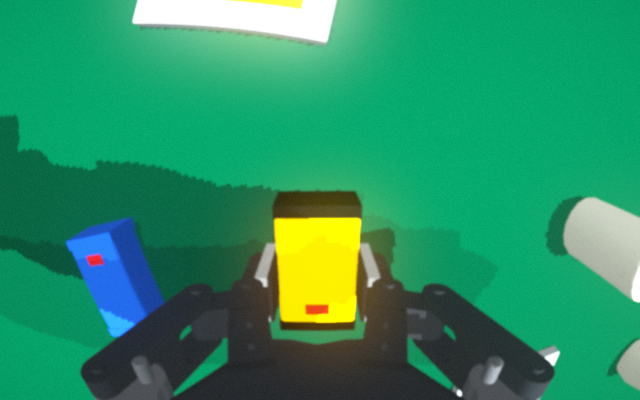

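>>> {"fn": "servo_tool", "kwargs": {
  "increments": [
    {"dx": 0, "dy": 0, "dz": 2, "ax": 0, "ay": 0, "az": 0, "claw": 1},
    {"dx": 0, "dy": 0, "dz": 4.5, "ax": 0, "ay": 0, "az": 0, "claw": 1},
    {"dx": 0, "dy": 1, "dz": 7, "ax": 0, "ay": 0, "az": 0.12, "claw": 1},
    {"dx": 0, "dy": 2.5, "dz": 7, "ax": 0, "ay": 0, "az": 0.24, "claw": 1},
    {"dx": 0, "dy": 4, "dz": 7, "ax": 0, "ay": 0, "az": 0.36, "claw": 1},
    {"dx": 0, "dy": 5.5, "dz": 7, "ax": 0, "ay": 0, "az": 0.48, "claw": 1},
    {"dx": 0, "dy": 7, "dz": 7, "ax": 0, "ay": 0, "az": 0.6, "claw": 1},
    {"dx": 0, "dy": 8.5, "dz": 7, "ax": 0, "ay": 0, "az": 0.72, "claw": 1}
  ]
}}

```text
clock: 16.08
eef_pos: [476.1, 8.4, 76.8]
tool_rot: [-1.57, -0.0, -1.035]
force: [0.1, 0.0, -1.0]
width: 36.3
```

>>> {"fn": "servo_tool", "kwargs": {
  "increments": [
    {"dx": 0, "dy": 1.5, "dz": 0, "ax": 0, "ay": 0, "az": 0.12, "claw": 1},
    {"dx": -0.3, "dy": 3, "dz": 0, "ax": 0, "ay": 0, "az": 0.24, "claw": 1},
    {"dx": -0.6, "dy": 4.5, "dz": 0, "ax": 0, "ay": 0, "az": 0.36, "claw": 1},
    {"dx": -0.9, "dy": 6, "dz": 0, "ax": 0, "ay": 0, "az": 0.48, "claw": 1},
    {"dx": -0.9, "dy": 7, "dz": 0, "ax": 0, "ay": 0, "az": 0.6, "claw": 1},
    {"dx": -0.9, "dy": 7, "dz": 0, "ax": 0, "ay": 0, "az": 0.643, "claw": 1},
    {"dx": -0.9, "dy": 7, "dz": 0, "ax": 0, "ay": 0, "az": 0.643, "claw": 1},
    {"dx": -0.9, "dy": 7, "dz": 0, "ax": 0, "ay": 0, "az": 0.643, "claw": 1}
  ]
}}

```text
clock: 16.75
eef_pos: [467.0, 77.5, 76.5]
tool_rot: [-1.571, -0.0, -0.4]
force: [0.4, 0.5, -1.6]
width: 36.7
```

```bash
python3 snap.py wrist w15
```

```text
16.8 [467.1  77.2  76.5] [-1.571e+00 -3.000e-04 -4.002e-01] 36.3 [-0.1  0.6 -0.6]
```

View pics/w15.png

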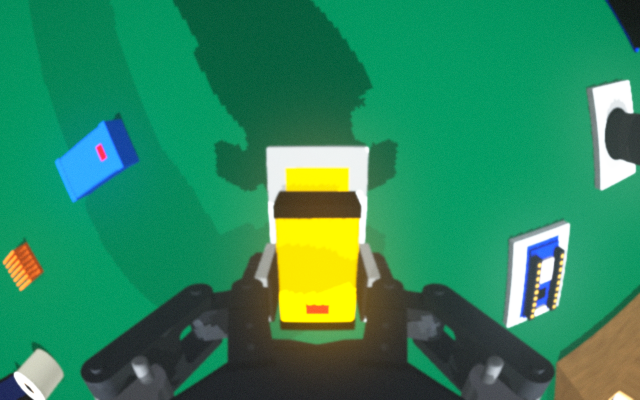

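```bash
python3 - <<'E'
s=open('edge.py').read()
s=s.replace('''    d=e["L"][1]*np.sign(e["L"][1][0]); d2=e["R"][1]*np.sign(e["R"][1][0]); ''','''    up=e["T"][0]-(e["L"][0]+e["R"][0])/2
    d=e["L"][1]*np.sign(e["L"][1]@up); d2=e["R"][1]*np.sign(e["R"][1]@up)''')
open('edge.py','w').write(s)
E
python3 - <<'E'
from edge import *
im=pickle.load(open("pics/w15.pkl","rb"));c=im["color"]
hsv=cv2.cvtColor(c,cv2.COLOR_RGB2HSV);H,S,V=[hsv[...,i].astype(int) for i in range(3)]
g=(H>45)&(H<98)&(S>90)
m=(~g).copy();m[:135]=0;m[:,:258]=0;m[:,378:]=0
centre(edges(im,m,10,range(155,228,2),range(275,362,3)),100)
y=((H>18)&(H<36)&(S>120)&(V>120))
a=y.copy();a[:160]=0;a[190:]=0
centre(edges(im,a,10,range(171,189,2),range(292,345,3)),72)
y[:205]=0;y[:,:265]=0;y[:,370:]=0
p=np.argwhere(cv2.morphologyEx(y.astype(np.uint8),cv2.MORPH_CLOSE,np.ones((5,5))))[:,::-1]
print(cv2.minAreaRect(cast(im,p,93.3,True)[:,:2].astype(np.float32)))
E
```

```text
centre [466.2  78.2] width 71.6 angles L,R,T [157.42, 157.39, 157.16]
centre [467.8  76.9] width 43.8 angles L,R,T [155.72, 157.14, 157.13]
((467.4139404296875, 77.70142364501953), (39.25876235961914, 58.37733840942383), 66.95890045166016)
```

>>> {"fn": "servo_tool", "kwargs": {
  "increments": [
    {"dx": 0, "dy": 0, "dz": -2, "ax": 0, "ay": 0, "az": 0.005, "claw": 1},
    {"dx": 0, "dy": 0, "dz": -3.5, "ax": 0, "ay": 0, "az": 0.005, "claw": 1},
    {"dx": 0, "dy": 0, "dz": -4.7, "ax": 0, "ay": 0, "az": 0.005, "claw": 1},
    {"dx": 0, "dy": 0, "dz": -5.5, "ax": 0, "ay": 0, "az": 0.005, "claw": 1},
    {"dx": 0, "dy": 0, "dz": -5.5, "ax": 0, "ay": 0, "az": 0.005, "claw": 1},
    {"dx": 0, "dy": 0, "dz": -5.5, "ax": 0, "ay": 0, "az": 0.005, "claw": 1},
    {"dx": 0, "dy": 0, "dz": -5.5, "ax": 0, "ay": 0, "az": 0.005, "claw": 1}
  ]
}}

```text
clock: 17.38
eef_pos: [467.5, 77.6, 21.8]
tool_rot: [-1.57, -0.001, -0.394]
force: [-0.6, -0.2, -0.6]
width: 36.6
```

```bash
python3 snap.py wrist w16
```

```text
17.4333 [467.6  77.8  22. ] [-1.5702e+00 -1.0000e-03 -3.9330e-01] 36.3 [ 0.  0. -1.]
```

View pics/w16.png

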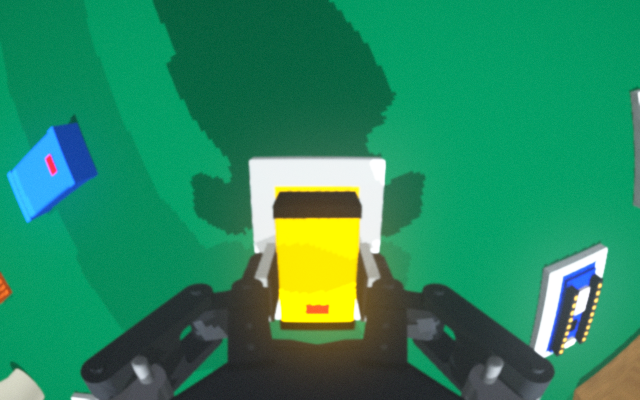

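Good. Lower the last 4.5 mm and release.

>>> {"fn": "servo_tool", "kwargs": {
  "increments": [
    {"dx": 0, "dy": 0, "dz": -0.25, "ax": 0, "ay": 0, "az": 0, "claw": 1},
    {"dx": 0, "dy": 0, "dz": -0.47, "ax": 0, "ay": 0, "az": 0, "claw": 1},
    {"dx": 0, "dy": 0, "dz": -0.47, "ax": 0, "ay": 0, "az": 0, "claw": 1},
    {"dx": 0, "dy": 0, "dz": -0.47, "ax": 0, "ay": 0, "az": 0, "claw": 1}
  ]
}}

```text
clock: 17.77
eef_pos: [467.5, 77.9, 17.2]
tool_rot: [-1.57, -0.001, -0.393]
force: [-0.2, 0.3, 0.5]
width: 37.0
```

>>> {"fn": "servo_tool", "kwargs": {
  "increments": [
    {"dx": 0, "dy": 0, "dz": 0, "ax": 0, "ay": 0, "az": 0, "claw": 0},
    {"dx": 0, "dy": 0, "dz": 0, "ax": 0, "ay": 0, "az": 0, "claw": -0.4},
    {"dx": 0, "dy": 0, "dz": 0, "ax": 0, "ay": 0, "az": 0, "claw": -1},
    {"dx": 0, "dy": 0, "dz": 0, "ax": 0, "ay": 0, "az": 0, "claw": -1},
    {"dx": 0, "dy": 0, "dz": 2.5, "ax": 0, "ay": 0, "az": 0, "claw": -1},
    {"dx": 0, "dy": 0, "dz": 6, "ax": 0, "ay": 0, "az": 0, "claw": -1},
    {"dx": 0, "dy": 0, "dz": 9.5, "ax": 0, "ay": 0, "az": 0, "claw": -1},
    {"dx": 0, "dy": 0, "dz": 12, "ax": 0, "ay": 0, "az": 0, "claw": -1}
  ]
}}

```text
clock: 18.43
eef_pos: [467.4, 78.0, 138.9]
tool_rot: [-1.57, -0.001, -0.393]
force: [0.9, 1.1, 0.4]
width: 85.5
```

```bash
python3 snap.py wrist w17
```

```text
18.4833 [469.9  78.5 142.4] [-1.566  -0.007  -0.3928] 85.6 [1.3 0.7 3.6]
```

View pics/w17.png

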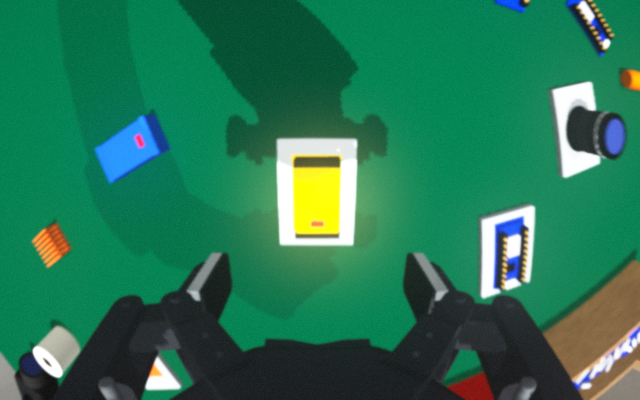

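>>> {"fn": "servo_tool", "kwargs": {
  "increments": [
    {"dx": -0.5, "dy": -2, "dz": 0, "ax": 0, "ay": 0, "az": -0.12, "claw": -1},
    {"dx": -1, "dy": -5, "dz": 0, "ax": 0, "ay": 0, "az": -0.24, "claw": -1},
    {"dx": -2, "dy": -8, "dz": 0, "ax": 0, "ay": 0, "az": -0.36, "claw": -1},
    {"dx": -3, "dy": -11, "dz": 0, "ax": 0, "ay": 0, "az": -0.48, "claw": -1},
    {"dx": -4, "dy": -14, "dz": 0, "ax": 0, "ay": 0, "az": -0.6, "claw": -1},
    {"dx": -5, "dy": -17, "dz": 0, "ax": 0, "ay": 0, "az": -0.72, "claw": -1},
    {"dx": -5.7, "dy": -20, "dz": 0, "ax": 0, "ay": 0, "az": -0.84, "claw": -1},
    {"dx": -6.3, "dy": -23, "dz": 0, "ax": 0, "ay": 0, "az": -0.96, "claw": -1}
  ]
}}

```text
clock: 19.15
eef_pos: [403.0, -153.4, 136.6]
tool_rot: [-1.571, 0.0, -1.359]
force: [1.4, 0.8, -0.1]
width: 85.6
```

>>> {"fn": "servo_tool", "kwargs": {
  "increments": [
    {"dx": -0.3, "dy": -3, "dz": 0, "ax": 0, "ay": 0, "az": -0.12, "claw": -1},
    {"dx": -0.6, "dy": -6, "dz": 0, "ax": 0, "ay": 0, "az": -0.12, "claw": -1},
    {"dx": -0.9, "dy": -9, "dz": 0, "ax": 0, "ay": 0, "az": -0.12, "claw": -1},
    {"dx": -1, "dy": -11, "dz": 0, "ax": 0, "ay": 0, "az": -0.12, "claw": -1},
    {"dx": -1, "dy": -11.4, "dz": 0, "ax": 0, "ay": 0, "az": -0.12, "claw": -1},
    {"dx": -1, "dy": -11.4, "dz": 0, "ax": 0, "ay": 0, "az": -0.12, "claw": -1},
    {"dx": -1, "dy": -11.4, "dz": 0, "ax": 0, "ay": 0, "az": -0.12, "claw": -1},
    {"dx": -1, "dy": -11.4, "dz": 0, "ax": 0, "ay": 0, "az": -0.12, "claw": -1}
  ]
}}

```text
clock: 19.82
eef_pos: [394.1, -264.3, 136.4]
tool_rot: [-1.571, 0.001, -1.471]
force: [-0.1, 0.1, 0.7]
width: 85.4
```

```bash
python3 snap.py wrist w18; python3 - <<'E'
from edge import *
im=pickle.load(open("pics/w18.pkl","rb"));c=im["color"]
hsv=cv2.cvtColor(c,cv2.COLOR_RGB2HSV);H,S,V=[hsv[...,i].astype(int) for i in range(3)]
o=((H>=2)&(H<22)&(S>110)&(V>70)).astype(np.uint8);o=cv2.morphologyEx(o,cv2.MORPH_CLOSE,np.ones((5,5)))
k,lab,st,cen=cv2.connectedComponentsWithStats(o)
for i in range(1,k):
    if st[i,4]>300:
        p=np.argwhere(lab==i)[:,::-1]
        for z in (24,):print(cen[i].round(),st[i,4],cv2.minAreaRect(cast(im,p,z,True)[:,:2].astype(np.float32)))
cv2.imwrite("pics/w18c.png",cv2.resize(c[140:255,260:375,::-1],None,fx=5,fy=5,interpolation=cv2.INTER_CUBIC))
E
```

```text
19.8667 [ 394.2 -264.4  136.5] [-1.5711e+00  1.2000e-03 -1.4703e+00] 85.6 [-0.5  0.   1.1]
[632. 169.] 971 ((792.4622192382812, -169.5277099609375), (52.97212219238281, 141.6429443359375), 24.967975616455078)
[319. 196.] 2446 ((395.4692077636719, -263.5159912109375), (41.73353576660156, 45.864933013916016), 4.985971450805664)
```

View pics/w18.png

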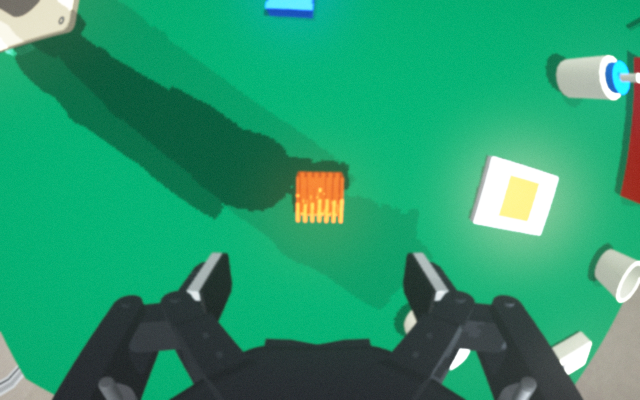

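View pics/w18c.png

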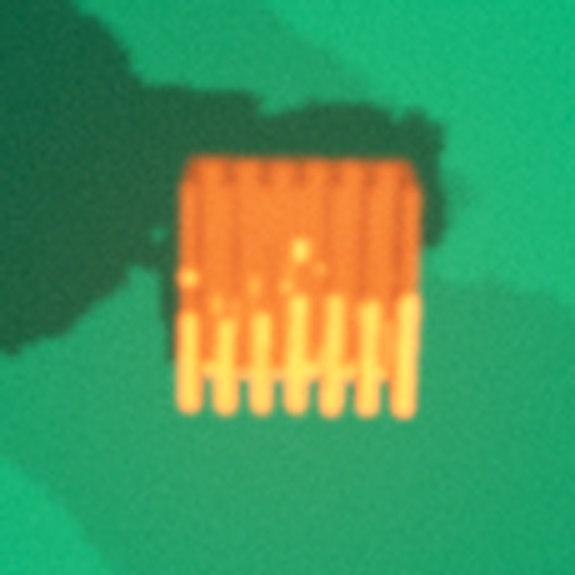

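>>> {"fn": "servo_tool", "kwargs": {
  "increments": [
    {"dx": 0.15, "dy": -0.2, "dz": -3, "ax": 0, "ay": 0, "az": -0.01, "claw": -1},
    {"dx": 0.15, "dy": -0.2, "dz": -6, "ax": 0, "ay": 0, "az": -0.01, "claw": -1},
    {"dx": 0.15, "dy": -0.2, "dz": -9, "ax": 0, "ay": 0, "az": -0.01, "claw": -1},
    {"dx": 0.15, "dy": -0.2, "dz": -11.5, "ax": 0, "ay": 0, "az": -0.01, "claw": -1},
    {"dx": 0.15, "dy": -0.2, "dz": -12.8, "ax": 0, "ay": 0, "az": -0.01, "claw": -1},
    {"dx": 0.15, "dy": -0.2, "dz": -13, "ax": 0, "ay": 0, "az": -0.01, "claw": -1},
    {"dx": 0.15, "dy": -0.2, "dz": -13, "ax": 0, "ay": 0, "az": -0.01, "claw": -1},
    {"dx": 0.15, "dy": -0.2, "dz": -13, "ax": 0, "ay": 0, "az": -0.01, "claw": -0.5}
  ]
}}

```text
clock: 20.53
eef_pos: [395.7, -266.5, 6.0]
tool_rot: [-1.572, 0.001, -1.481]
force: [-0.6, -0.7, 0.5]
width: 75.6
```

>>> {"fn": "servo_tool", "kwargs": {
  "increments": [
    {"dx": 0, "dy": 0, "dz": 0, "ax": 0, "ay": 0, "az": 0, "claw": 1},
    {"dx": 0, "dy": 0, "dz": 0, "ax": 0, "ay": 0, "az": 0, "claw": 1},
    {"dx": 0, "dy": 0, "dz": 0, "ax": 0, "ay": 0, "az": 0, "claw": 1},
    {"dx": 0, "dy": 0, "dz": 0, "ax": 0, "ay": 0, "az": 0, "claw": 1},
    {"dx": 0, "dy": 0, "dz": 0, "ax": 0, "ay": 0, "az": 0, "claw": 1},
    {"dx": 0, "dy": 0, "dz": 0, "ax": 0, "ay": 0, "az": 0, "claw": 1},
    {"dx": 0, "dy": 0, "dz": 0, "ax": 0, "ay": 0, "az": 0, "claw": 1}
  ]
}}

```text
clock: 21.12
eef_pos: [395.9, -268.0, 7.3]
tool_rot: [-1.57, 0.0, -1.482]
force: [0.1, 0.7, 6.0]
width: 38.6
```

```bash
python3 snap.py wrist w19
```

```text
21.1667 [ 395.9 -268.     7.3] [-1.5697e+00  5.0000e-04 -1.4824e+00] 38.6 [-0.5  2.4  5.9]
```

View pics/w19.png

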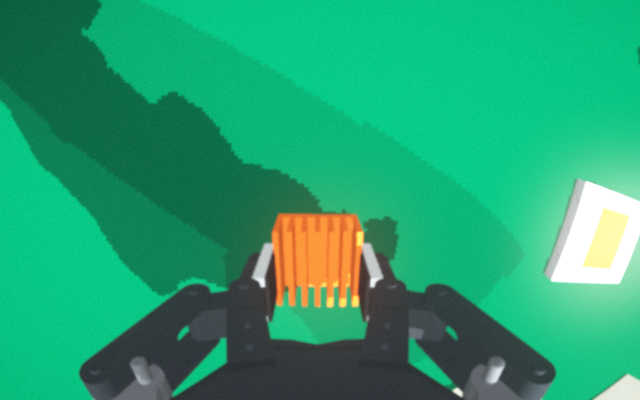

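>>> {"fn": "servo_tool", "kwargs": {
  "increments": [
    {"dx": 0, "dy": 0, "dz": 2, "ax": 0, "ay": 0, "az": 0, "claw": 1},
    {"dx": 0, "dy": 0, "dz": 4.5, "ax": 0, "ay": 0, "az": 0, "claw": 1},
    {"dx": 2, "dy": 0.2, "dz": 7, "ax": 0, "ay": 0, "az": 0.12, "claw": 1},
    {"dx": 4, "dy": 0.4, "dz": 7, "ax": 0, "ay": 0, "az": 0.24, "claw": 1},
    {"dx": 6, "dy": 0.6, "dz": 7, "ax": 0, "ay": 0, "az": 0.36, "claw": 1},
    {"dx": 8, "dy": 0.8, "dz": 7, "ax": 0, "ay": 0, "az": 0.48, "claw": 1},
    {"dx": 10, "dy": 1, "dz": 7, "ax": 0, "ay": 0, "az": 0.6, "claw": 1},
    {"dx": 12, "dy": 1.2, "dz": 7, "ax": 0, "ay": 0, "az": 0.72, "claw": 1}
  ]
}}

```text
clock: 21.83
eef_pos: [516.2, -256.2, 76.8]
tool_rot: [-1.571, -0.0, -0.757]
force: [-0.0, -0.9, -0.7]
width: 38.7
```

>>> {"fn": "servo_tool", "kwargs": {
  "increments": [
    {"dx": 2, "dy": 0.2, "dz": 0, "ax": 0, "ay": 0, "az": 0.12, "claw": 1},
    {"dx": 4, "dy": 0.4, "dz": 0, "ax": 0, "ay": 0, "az": 0.24, "claw": 1},
    {"dx": 6, "dy": 0.6, "dz": 0, "ax": 0, "ay": 0, "az": 0.36, "claw": 1},
    {"dx": 8, "dy": 0.8, "dz": 0, "ax": 0, "ay": 0, "az": 0.48, "claw": 1},
    {"dx": 9.1, "dy": 0.9, "dz": 0, "ax": 0, "ay": 0, "az": 0.6, "claw": 1},
    {"dx": 9.1, "dy": 0.9, "dz": 0, "ax": 0, "ay": 0, "az": 0.685, "claw": 1},
    {"dx": 9.1, "dy": 0.9, "dz": 0, "ax": 0, "ay": 0, "az": 0.685, "claw": 1},
    {"dx": 9.1, "dy": 0.9, "dz": 0, "ax": 0, "ay": 0, "az": 0.685, "claw": 1}
  ]
}}

```text
clock: 22.5
eef_pos: [605.7, -247.7, 76.3]
tool_rot: [-1.571, 0.001, -0.081]
force: [-0.3, -0.0, -0.4]
width: 38.1
```

```bash
python3 snap.py wrist w20
```

```text
22.55 [ 605.6 -247.8   76.4] [-1.5711e+00  1.2000e-03 -8.1300e-02] 38.4 [ 0.2  0.4 -0.4]
```

View pics/w20.png

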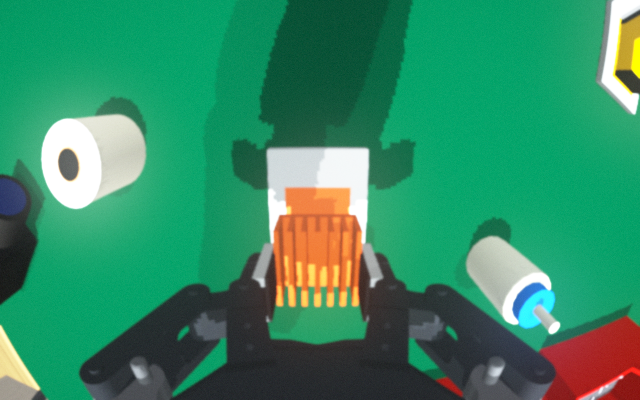

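```bash
python3 - <<'E'
from edge import *
im=pickle.load(open("pics/w20.pkl","rb"));c=im["color"]
hsv=cv2.cvtColor(c,cv2.COLOR_RGB2HSV);H,S,V=[hsv[...,i].astype(int) for i in range(3)]
g=(H>45)&(H<98)&(S>90)
m=(~g).copy();m[:138]=0;m[:,:258]=0;m[:,378:]=0
pc,a=centre(edges(im,m,10,range(156,230,2),range(275,362,3)),100)
o=((H>=2)&(H<26)&(S>110)&(V>90))
i=o.copy();i[:180]=0;i[214:]=0;i[:,:280]=0;i[:,360:]=0
centre(edges(im,i,10,range(192,210,2),range(292,346,3)),46)
hs=o.copy();hs[:212]=0;hs[:,:270]=0;hs[:,366:]=0
ends=[(q,np.where(hs[:,q])[0].max()+.5) for q in range(274,362) if hs[:,q].any()]
ends=[e for e in ends if e[1]>303];tops=[(q,np.where(hs[:,q])[0].min()-.5) for q in range(282,356)]
w=cast(im,ends,93.1,True)[:,:2];print("far",w.mean(0).round(1),np.median([e[1] for e in ends]),[e[0] for e in ends][::6])
w0=cast(im,tops,69.1,True)[:,:2];w1=cast(im,tops,93.1,True)[:,:2];print("near base",w0.mean(0).round(1),"near top",w1.mean(0).round(1))
E
python3 - <<'E'
import cv2
a=cv2.imread('pics/w20.png');cv2.imwrite('pics/w20c.png',cv2.resize(a[140:320,250:390],None,fx=3.3,fy=3.3,interpolation=cv2.INTER_CUBIC))
E
```

```text
centre [ 605.8 -247. ] width 71.4 angles L,R,T [175.37, 175.74, 175.32]
centre [ 607.8 -247.9] width 44.9 angles L,R,T [175.59, 171.05, 175.39]
far [ 624.  -249.5] 305.5 [275, 281, 291, 302, 314, 320, 332, 343, 355]
near base [ 582.9 -244.8] near top [ 574.8 -244.3]
```

View pics/w20c.png

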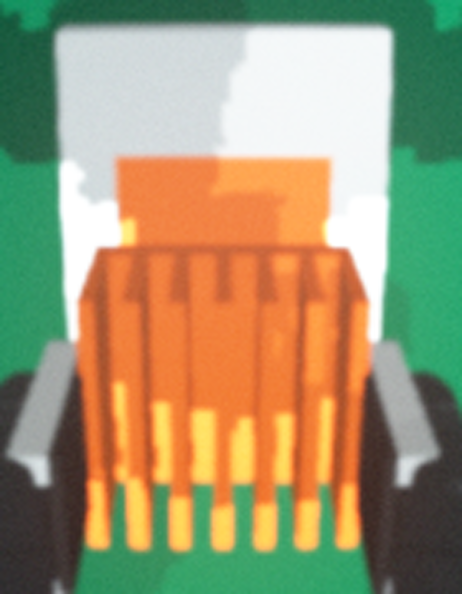

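>>> {"fn": "servo_tool", "kwargs": {
  "increments": [
    {"dx": 0.3, "dy": 0.05, "dz": -2, "ax": 0, "ay": 0, "az": 0, "claw": 1},
    {"dx": 0.3, "dy": 0.05, "dz": -3.5, "ax": 0, "ay": 0, "az": 0, "claw": 1},
    {"dx": 0.3, "dy": 0.05, "dz": -4.7, "ax": 0, "ay": 0, "az": 0, "claw": 1},
    {"dx": 0.3, "dy": 0.05, "dz": -5.5, "ax": 0, "ay": 0, "az": 0, "claw": 1},
    {"dx": 0.3, "dy": 0.05, "dz": -5.5, "ax": 0, "ay": 0, "az": 0, "claw": 1},
    {"dx": 0.3, "dy": 0.05, "dz": -5.5, "ax": 0, "ay": 0, "az": 0, "claw": 1},
    {"dx": 0.3, "dy": 0.05, "dz": -5.5, "ax": 0, "ay": 0, "az": 0, "claw": 1}
  ]
}}

```text
clock: 23.13
eef_pos: [610.0, -247.1, 22.3]
tool_rot: [-1.571, -0.001, -0.078]
force: [-0.5, -0.2, -0.5]
width: 38.8
```

```bash
python3 snap.py wrist w21
```

```text
23.1833 [ 610.2 -247.1   22.5] [-1.5714e+00 -1.5000e-03 -7.8100e-02] 38.5 [-0.6 -0.6 -1. ]
```

View pics/w21.png

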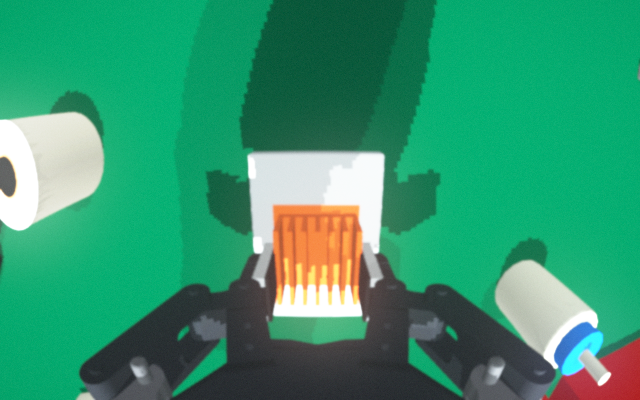

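>>> {"fn": "servo_tool", "kwargs": {
  "increments": [
    {"dx": -0.13, "dy": 0, "dz": -0.25, "ax": 0, "ay": 0, "az": 0, "claw": 1},
    {"dx": -0.13, "dy": 0, "dz": -0.5, "ax": 0, "ay": 0, "az": 0, "claw": 1},
    {"dx": -0.13, "dy": 0, "dz": -0.5, "ax": 0, "ay": 0, "az": 0, "claw": 1},
    {"dx": -0.13, "dy": 0, "dz": -0.5, "ax": 0, "ay": 0, "az": 0, "claw": 1}
  ]
}}

```text
clock: 23.52
eef_pos: [608.6, -247.0, 17.4]
tool_rot: [-1.571, -0.001, -0.078]
force: [-1.3, -0.2, 4.9]
width: 38.8
```

>>> {"fn": "servo_tool", "kwargs": {
  "increments": [
    {"dx": 0, "dy": 0, "dz": 0, "ax": 0, "ay": 0, "az": 0, "claw": 0},
    {"dx": 0, "dy": 0, "dz": 0, "ax": 0, "ay": 0, "az": 0, "claw": -0.4},
    {"dx": 0, "dy": 0, "dz": 0, "ax": 0, "ay": 0, "az": 0, "claw": -1},
    {"dx": 0, "dy": 0, "dz": 0, "ax": 0, "ay": 0, "az": 0, "claw": -1},
    {"dx": 0, "dy": 0, "dz": 2.5, "ax": 0, "ay": 0, "az": 0, "claw": -1},
    {"dx": 0, "dy": 0, "dz": 6, "ax": 0, "ay": 0, "az": 0, "claw": -1},
    {"dx": 0, "dy": 0, "dz": 9.5, "ax": 0, "ay": 0, "az": 0, "claw": -1},
    {"dx": 0, "dy": 0, "dz": 12, "ax": 0, "ay": 0, "az": 0, "claw": -1}
  ]
}}

```text
clock: 24.18
eef_pos: [609.1, -247.1, 139.3]
tool_rot: [-1.572, -0.002, -0.078]
force: [0.2, -0.1, 0.1]
width: 85.5
```

>>> {"fn": "servo_tool", "kwargs": {
  "increments": [
    {"dx": 0.5, "dy": 2, "dz": 2, "ax": 0, "ay": 0, "az": 0, "claw": -1},
    {"dx": 1.5, "dy": 4, "dz": 2, "ax": 0, "ay": 0, "az": 0, "claw": -1},
    {"dx": 2.5, "dy": 4, "dz": 2, "ax": 0, "ay": 0, "az": 0, "claw": -1},
    {"dx": 3, "dy": 4, "dz": 2, "ax": 0, "ay": 0, "az": 0, "claw": -1},
    {"dx": 3, "dy": 4, "dz": 2, "ax": 0, "ay": 0, "az": 0, "claw": -1},
    {"dx": 3, "dy": 4, "dz": 2, "ax": 0, "ay": 0, "az": 0, "claw": -1},
    {"dx": 3, "dy": 4, "dz": 2, "ax": 0, "ay": 0, "az": 0, "claw": -1}
  ]
}}

```text
clock: 24.77
eef_pos: [637.1, -208.0, 155.9]
tool_rot: [-1.571, 0.002, -0.08]
force: [-0.4, -1.6, -0.9]
width: 85.6
```

```bash
python3 snap.py wrist w22
```

```text
24.8167 [ 637.2 -207.9  156.1] [-1.5713  0.0016 -0.0795] 85.6 [ 0.6 -0.8  0.3]
```

View pics/w22.png

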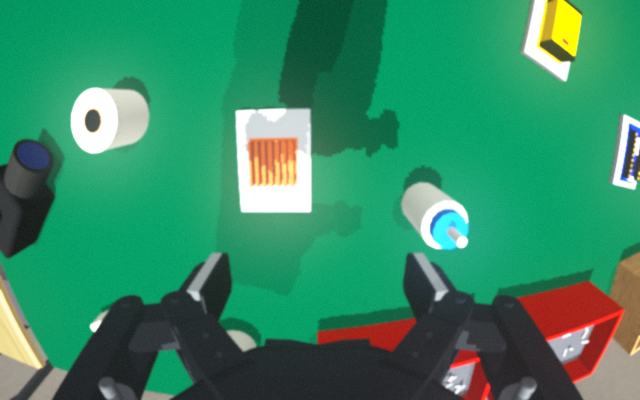

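>>> {"fn": "servo_tool", "kwargs": {
  "increments": [
    {"dx": 1.5, "dy": -1.5, "dz": 0, "ax": 0, "ay": 0, "az": 0, "claw": -1},
    {"dx": 3, "dy": -3, "dz": 0, "ax": 0, "ay": 0, "az": 0, "claw": -1},
    {"dx": 4.4, "dy": -4.5, "dz": 0, "ax": 0, "ay": 0, "az": 0, "claw": -1},
    {"dx": 4.4, "dy": -4.5, "dz": 0, "ax": 0, "ay": 0, "az": 0, "claw": -1},
    {"dx": 4.4, "dy": -4.5, "dz": 0, "ax": 0, "ay": 0, "az": 0, "claw": -1},
    {"dx": 4.4, "dy": -4.5, "dz": 0, "ax": 0, "ay": 0, "az": 0, "claw": -1}
  ]
}}

```text
clock: 25.32
eef_pos: [681.2, -251.4, 156.0]
tool_rot: [-1.57, 0.002, -0.078]
force: [-0.4, 0.5, 0.3]
width: 85.6
```

```bash
python3 snap.py wrist w23; cat > chk.py <<'E'
from edge import *
import sys
k,kind,x0,x1,y0,y1=sys.argv[1],sys.argv[2],*map(int,sys.argv[3:7])
im=pickle.load(open(f"pics/{k}.pkl","rb"));c=im["color"];print("cam",(-np.array(im["R"]).T@np.array(im["t"])).round())
hsv=cv2.cvtColor(c,cv2.COLOR_RGB2HSV);H,S,V=[hsv[...,i].astype(int) for i in range(3)]
g=(H>45)&(H<98)&(S>90)
w=(S<60)&(V>110)
def rect(n,m,z):
    q=np.zeros(m.shape,np.uint8);q[y0:y1,x0:x1]=m[y0:y1,x0:x1]
    q=cv2.morphologyEx(q,cv2.MORPH_OPEN,np.ones((3,3)))
    kk,lab,st,_=cv2.connectedComponentsWithStats(q);i=1+st[1:,4].argmax()
    p=np.argwhere(lab==i)[:,::-1]
    W=cast(im,p,z,True)[:,:2].astype(np.float32)
    r=cv2.minAreaRect(W);a=r[2] if r[1][0]>r[1][1] else r[2]-90
    print(n,np.round(r[0],1),np.round(sorted(r[1]),1),round(a,2), "px",p.mean(0).round())
    return W
rect("pad",~g,10)
if kind=="hs": rect("hs",(H>=2)&(H<26)&(S>110)&(V>90),34)
if kind=="lens":
    W=rect("glass",(H>100)&(H<130)&(S>90)&(V>70),65);print(cv2.minEnclosingCircle(W))
if kind=="bat": 
    y=cv2.morphologyEx(((H>18)&(H<36)&(S>120)&(V>90)).astype(np.uint8),cv2.MORPH_CLOSE,np.ones((5,5)))>0
    rect("bat",y,34)
if kind=="board": rect("board",cv2.morphologyEx((~g&~w).astype(np.uint8),cv2.MORPH_OPEN,np.ones((3,3)))>0,14);
cv2.imwrite(f"pics/{k}c.png",cv2.resize(c[y0:y1,x0:x1,::-1],None,fx=4,fy=4,interpolation=cv2.INTER_CUBIC))
E
python3 chk.py w23 hs 240 400 40 190
```

```text
25.3667 [ 681.4 -250.9  156.3] [-1.5698e+00  1.4000e-03 -7.7600e-02] 85.2 [-0.4  1.1  0.4]
cam [ 607. -246.  299.]
pad [ 607.4 -247. ] [ 72.3 102.2] -4.53 px [315. 111.]
hs [ 607.  -247.3] [40.1 40.4] -4.62 px [314. 111.]
```

View pics/w23c.png

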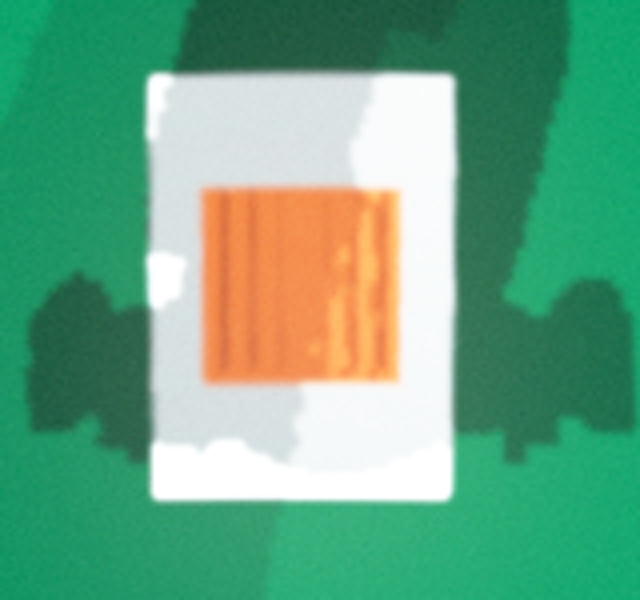

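>>> {"fn": "servo_tool", "kwargs": {
  "increments": [
    {"dx": -1.7, "dy": 3.5, "dz": 0, "ax": 0, "ay": 0, "az": 0, "claw": -1},
    {"dx": -3.4, "dy": 7, "dz": 0, "ax": 0, "ay": 0, "az": 0, "claw": -1},
    {"dx": -5.1, "dy": 10.5, "dz": 0, "ax": 0, "ay": 0, "az": 0, "claw": -1},
    {"dx": -6.8, "dy": 14, "dz": 0, "ax": 0, "ay": 0, "az": 0, "claw": -1},
    {"dx": -8.5, "dy": 17.5, "dz": 0, "ax": 0, "ay": 0, "az": 0, "claw": -1},
    {"dx": -10.2, "dy": 21, "dz": 0, "ax": 0, "ay": 0, "az": 0, "claw": -1},
    {"dx": -11.9, "dy": 24.5, "dz": 0, "ax": 0, "ay": 0, "az": 0, "claw": -1},
    {"dx": -13, "dy": 28, "dz": 0, "ax": 0, "ay": 0, "az": 0, "claw": -1}
  ]
}}

```text
clock: 26.03
eef_pos: [549.2, 30.3, 157.0]
tool_rot: [-1.571, 0.002, -0.077]
force: [-0.0, 1.1, 0.4]
width: 85.3
```

>>> {"fn": "servo_tool", "kwargs": {
  "increments": [
    {"dx": -0.7, "dy": 3, "dz": 0, "ax": 0, "ay": 0, "az": 0, "claw": -1},
    {"dx": -1, "dy": 4.4, "dz": 0, "ax": 0, "ay": 0, "az": 0, "claw": -1},
    {"dx": -1, "dy": 4.4, "dz": 0, "ax": 0, "ay": 0, "az": 0, "claw": -1},
    {"dx": -1, "dy": 4.4, "dz": 0, "ax": 0, "ay": 0, "az": 0, "claw": -1},
    {"dx": -1, "dy": 4.4, "dz": 0, "ax": 0, "ay": 0, "az": 0, "claw": -1}
  ]
}}

```text
clock: 26.45
eef_pos: [542.2, 71.0, 156.9]
tool_rot: [-1.572, -0.0, -0.079]
force: [0.3, -0.4, 0.3]
width: 85.2
```

```bash
python3 snap.py wrist w24;python3 chk.py w24 bat 240 400 40 190
```

```text
26.5 [542.4  70.5 156.8] [-1.5718e+00 -3.0000e-04 -8.0000e-02] 85.2 [1.4 0.5 0.4]
cam [468.  77. 300.]
pad [467.8  78.4] [ 74.7 102.7] -22.85 px [318. 109.]
bat [467.2  77.4] [39.4 62.9] -22.66 px [318. 108.]
```

>>> {"fn": "servo_tool", "kwargs": {
  "increments": [
    {"dx": 0.5, "dy": 3.5, "dz": 0, "ax": 0, "ay": 0, "az": 0, "claw": -1},
    {"dx": 1, "dy": 7, "dz": 0, "ax": 0, "ay": 0, "az": 0, "claw": -1},
    {"dx": 1.5, "dy": 10.5, "dz": 0, "ax": 0, "ay": 0, "az": 0, "claw": -1},
    {"dx": 2, "dy": 14, "dz": 0, "ax": 0, "ay": 0, "az": 0, "claw": -1},
    {"dx": 2.5, "dy": 17.5, "dz": 0, "ax": 0, "ay": 0, "az": 0, "claw": -1},
    {"dx": 3, "dy": 21, "dz": 0, "ax": 0, "ay": 0, "az": 0, "claw": -1},
    {"dx": 3.5, "dy": 24.5, "dz": 0, "ax": 0, "ay": 0, "az": 0, "claw": -1},
    {"dx": 4.2, "dy": 28, "dz": 0, "ax": 0, "ay": 0, "az": 0, "claw": -1}
  ]
}}

```text
clock: 27.17
eef_pos: [585.1, 351.9, 156.5]
tool_rot: [-1.572, 0.0, -0.08]
force: [1.9, 0.5, -0.3]
width: 85.4
```

>>> {"fn": "servo_tool", "kwargs": {
  "increments": [
    {"dx": 0, "dy": 2, "dz": 0, "ax": 0, "ay": 0, "az": 0, "claw": -1},
    {"dx": 0, "dy": 2.6, "dz": 0, "ax": 0, "ay": 0, "az": 0, "claw": -1},
    {"dx": 0, "dy": 2.6, "dz": 0, "ax": 0, "ay": 0, "az": 0, "claw": -1},
    {"dx": 0, "dy": 2.6, "dz": 0, "ax": 0, "ay": 0, "az": 0, "claw": -1},
    {"dx": 0, "dy": 2.6, "dz": 0, "ax": 0, "ay": 0, "az": 0, "claw": -1}
  ]
}}

```text
clock: 27.58
eef_pos: [585.3, 374.6, 156.5]
tool_rot: [-1.573, -0.0, -0.082]
force: [0.6, -0.3, 0.1]
width: 85.4
```

```bash
python3 snap.py wrist w25;python3 chk.py w25 lens 230 410 30 200
```

```text
27.6333 [585.3 374.9 156.7] [-1.5727e+00 -3.0000e-04 -8.1500e-02] 85.2 [0.3 0.  0.3]
cam [511. 381. 300.]
pad [508.4 383.6] [ 72.1 102.2] -4.59 px [320. 107.]
glass [509.9 384.2] [36.5 36.7] 85.55 px [322. 108.]
((510.05194091796875, 384.250732421875), 18.868698120117188)
```

View pics/w24c.png

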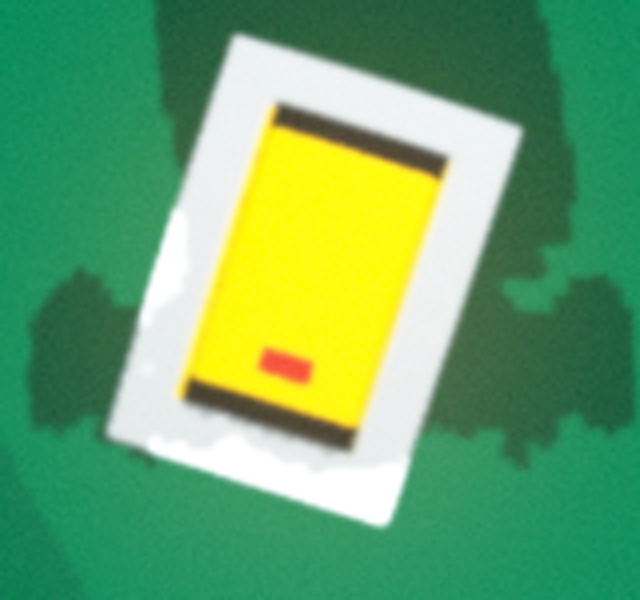

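View pics/w25c.png

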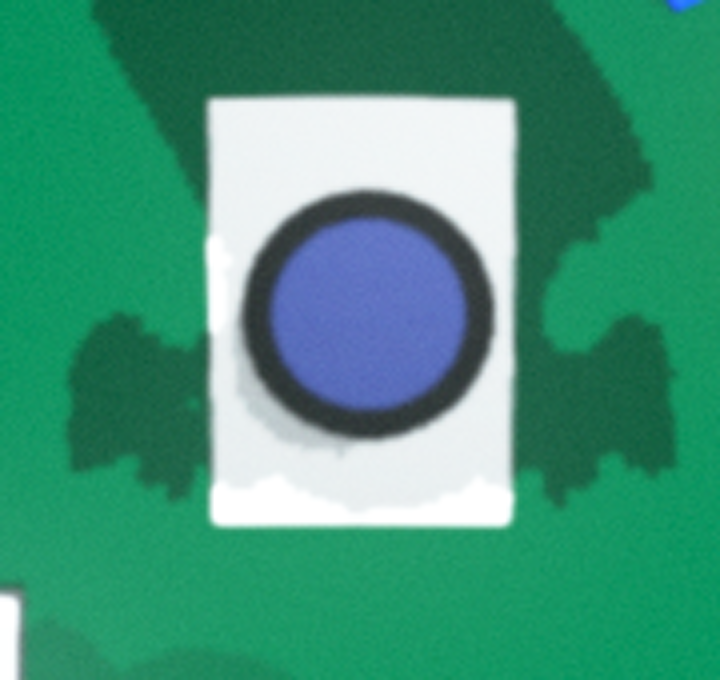

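>>> {"fn": "servo_tool", "kwargs": {
  "increments": [
    {"dx": 2, "dy": -2.6, "dz": 0, "ax": 0, "ay": 0, "az": 0, "claw": -1},
    {"dx": 4, "dy": -5.2, "dz": 0, "ax": 0, "ay": 0, "az": 0, "claw": -1},
    {"dx": 6, "dy": -7.8, "dz": 0, "ax": 0, "ay": 0, "az": 0, "claw": -1},
    {"dx": 8, "dy": -10.4, "dz": 0, "ax": 0, "ay": 0, "az": 0, "claw": -1},
    {"dx": 10.3, "dy": -13, "dz": 0, "ax": 0, "ay": 0, "az": 0, "claw": -1},
    {"dx": 10.3, "dy": -13, "dz": 0, "ax": 0, "ay": 0, "az": 0, "claw": -1},
    {"dx": 10.3, "dy": -13, "dz": 0, "ax": 0, "ay": 0, "az": 0, "claw": -1},
    {"dx": 10.3, "dy": -13, "dz": 0, "ax": 0, "ay": 0, "az": 0, "claw": -1}
  ]
}}

```text
clock: 28.3
eef_pos: [687.1, 246.9, 156.7]
tool_rot: [-1.571, 0.001, -0.08]
force: [-0.4, 1.1, 0.0]
width: 85.1
```

```bash
python3 snap.py wrist w26;python3 chk.py w26 board 230 410 30 200; python3 snap.py scene s26
```

```text
28.35 [686.6 248.4 156.7] [-1.5701e+00  1.0000e-03 -7.8000e-02] 85.6 [-0.   0.6  0.3]
cam [613. 253. 300.]
pad [613.1 251.1] [ 72.4 102.3] -9.68 px [315. 110.]
board [613.1 251. ] [41.4 84.6] -9.43 px [314. 110.]
28.4 [686.3 249.3 156.7] [-1.5699e+00  1.0000e-03 -7.6800e-02] 85.6 [-0.8  0.8  0.6]
```

View pics/w26c.png

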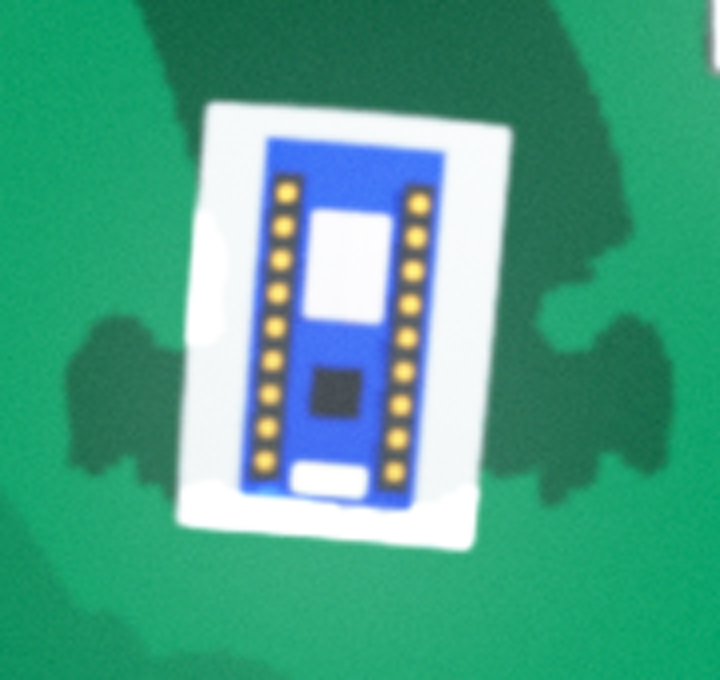

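View pics/s26.png

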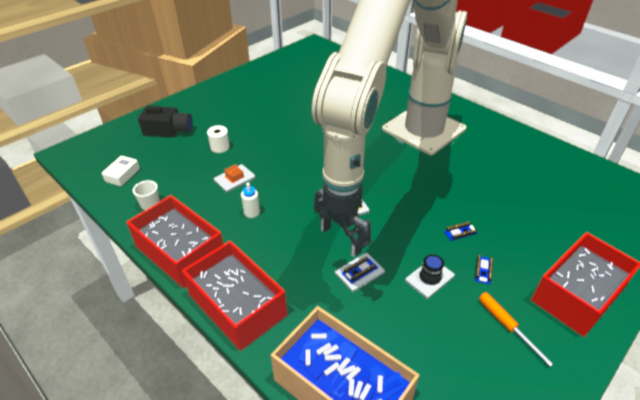

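```bash
python3 - <<'E'
from edge import *
im=pickle.load(open("pics/w26.pkl","rb"));c=im["color"]
hsv=cv2.cvtColor(c,cv2.COLOR_RGB2HSV);H,S,V=[hsv[...,i].astype(int) for i in range(3)]
m=((H>10)&(H<40)&(S>70)&(V>110)).astype(np.uint8);m[:70]=0;m[155:]=0;m[:,:285]=0;m[:,345:]=0
k,lab,st,cen=cv2.connectedComponentsWithStats(m);cs=np.array([cen[i] for i in range(1,k) if st[i,4]>3]);print(len(cs))
w=cast(im,cs,24,True)[:,:2];r=cv2.minAreaRect(w.astype(np.float32));print("pins",w.mean(0),r)
# same in earlier w7 relative to board underside centre 380.4,254.3 for reference of header symmetry
im=pickle.load(open("pics/w7.pkl","rb"));c=im["color"]
hsv=cv2.cvtColor(c,cv2.COLOR_RGB2HSV);H,S,V=[hsv[...,i].astype(int) for i in range(3)]
m=((H>10)&(H<40)&(S>70)&(V>110)).astype(np.uint8);m[:140]=0;m[240:]=0;m[:,:285]=0;m[:,345:]=0
k,lab,st,cen=cv2.connectedComponentsWithStats(m);cs=np.array([cen[i] for i in range(1,k) if st[i,4]>3]);print(len(cs))
w=cast(im,cs,14,True)[:,:2];print("pins w7",w.mean(0),cv2.minAreaRect(w.astype(np.float32)))
a=cv2.imread("pics/w26.png");cv2.imwrite("pics/w26d.png",cv2.resize(a[55:165,275:360],None,fx=7,fy=5.4,interpolation=cv2.INTER_CUBIC))
E
```

```text
18
pins [614.96498147 251.04164515] ((615.0138549804688, 251.0006561279297), (29.303009033203125, 60.259639739990234), 80.61400604248047)
18
pins w7 [380.25194586 254.63559018] ((380.31402587890625, 254.63381958007812), (29.46344757080078, 60.219478607177734), 88.6026382446289)
```

View pics/w26d.png

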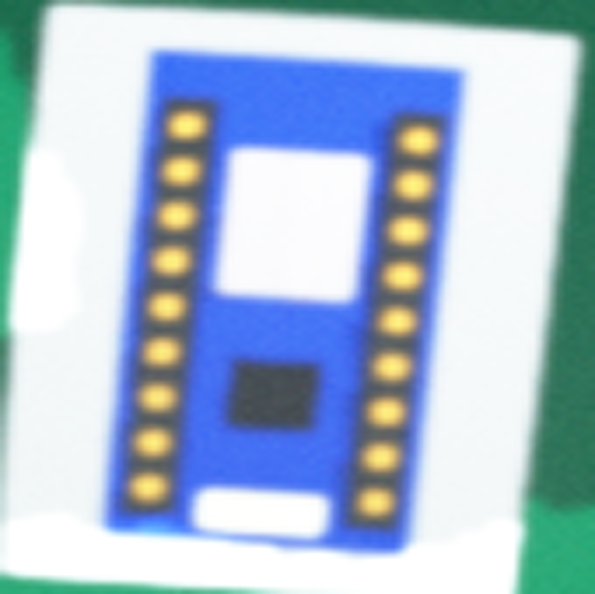

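```bash
python3 -c "
from cell import *
finish_job();print(read_state()['clock'])"
```

```text
the job is handed in; nothing more can be done
the job is handed in; nothing more can be done
```

I set the lens, board, battery and heat sink on their matching pads in the order asked, and handed the job in after about 28 s. The gripper was open and clear of everything, and the bottle and label roll look unmoved in the last scene picture. I used the board farthest to the robot's right and the yellow battery with black ends.

The last checks were wrist pictures taken from directly above each pad:

| Part | Offset from pad centre | Angle to the pad |
|---|---|---|
| Heat sink | about 0.5 mm | 0.1° |
| Battery | about 1 mm | 0.2° |
| Lens (standing, glass up) | about 1.7 mm | round, not applicable |
| Board | about 1.9 mm along its length | within about 0.4° |

- **Lens and board:** these are the least exact. I left them because both still sit inside the 3 mm margin of their silhouettes, and moving them again risked knocking them.
- **Battery:** a shadow at a pad corner blurred the pad outline, so its offset is less certain.
- **Board:** a first check gave no offset because it measured the blue silhouette along with the board. The figure above comes from the header pins.

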